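# Stack the phone on its charger and nest the gate key for the night

### The job

Get the charging corner ready for the night: lay the power bank flat on the middle of the round charging pad and then the phone on top of it, screen up, centred and lengthways along the power bank; stand the amber glass bowl in the middle of the cork mat, lengthways along it, and then put the gate key into the bowl, so that it lies on the bowl's floor. Set the power bank, the phone and the bowl down gently without dropping them, and leave the flashlight and the bottle opener where they lie.

Things in the scene. Friction and masses are not known exactly. Their poses are not given: they have to be found in the camera images.
- charging_pad: Wireless charging pad, a grey disc 90 mm across and 8 mm thick with a thin dark rubber ring on top, fixed to the wooden top (which is at z = 0). Origin: centre of its underside; z is up. It has no particular direction.
- cork_mat: Oblong cork mat with half-round ends and a thin dark edging, 140 mm long (x axis), 84 mm wide (y) and 4 mm thick, fixed to the wooden top. Origin: centre of its underside; z is up.
- power_bank: White plastic power bank, a slab 100 mm long (x axis), 62 mm wide (y) and 20 mm thick (z), about 200 g, with a thin grey circle on its upper face. Origin: centre of its underside. It always lies flat on the wooden top at the start, its z axis up.
- phone: Phone in an olive rubber case, a slab 138 mm long (x axis), 68 mm wide (y) and 12 mm thick (z), about 200 g; flat back. Origin: centre of its back. It always lies flat on the wooden top at the start, its z axis up, back down and black screen up.
- glass_bowl: Oblong amber glass bowl with straight, upright long sides and half-round ends, 118 mm long (x axis), 66 mm wide (y) and 28 mm high, walls 5 mm, floor 6 mm thick, about 220 g; the hollow is 108 by 56 mm. Origin: centre of its underside. It always lies flat on the wooden top at the start, its z axis up, open side up.
- gate_key: Brass gate key, 78 mm long, 8 mm thick, about 60 g, lying flat. Origin: middle of its length, on the centre line of its round 8 mm stem. x runs along the stem: 28 mm ring at -x, small bit at +x standing out to +y; z up at the start. The bare stem (x = -8 to +23 mm) can be gripped across y. The bowl is too narrow for fingers and key together: let go just above its rim.
- flashlight: Red plastic flashlight with a black rubber tail cap, 144 mm long (x axis, lens at +x) and 38 mm high, lying on the wooden top; not to be moved. Origin: under its middle, on the wooden top.
- bottle_opener: Flat stainless bottle opener, 132 mm long (x axis, open head at +x), 40 mm wide at the head and 5 mm thick; not to be moved. Origin: centre of its underside.
Not all that is in view belongs to the job. There is more than one size of the power_bank; the job needs the smallest.

How it is judged:
At the end, for the whole second after the job is handed in: At rest: power bank flat on pad, phone flat (screen up) on power bank, bowl upright on mat, centres each within 12 mm, long axes of phone and power bank, bowl and mat within 0.2 rad (either way round); key in bowl on its floor, stem middle under 17 mm above the bowl's underside (horizontal distance between power_bank and charging_pad below 0.012 m and z of power_bank in the frame of charging_pad between 0.005 and 0.011 m and angle between each of power_bank, phone, glass_bowl's own z axis and vertical below 0.08 rad and horizontal distance between phone and power_bank below 0.012 m and z of phone in the frame of power_bank between 0.017 and 0.023 m and angle between the x axis of phone and the x axis of power_bank, either way round below 0.2 rad and horizontal distance between glass_bowl and cork_mat below 0.012 m and z of glass_bowl in the frame of cork_mat between 0.002 and 0.007 m and angle between the x axis of glass_bowl and the x axis of cork_mat, either way round below 0.2 rad and x of gate_key in the frame of glass_bowl between -0.05 and 0.05 m and y of gate_key in the frame of glass_bowl between -0.03 and 0.03 m and z of gate_key in the frame of glass_bowl between 0.004 and 0.017 m and linear speed of each of power_bank, phone, glass_bowl, gate_key below 0.02 m/s and angular speed of each of power_bank, phone, glass_bowl, gate_key below 0.2 rad/s); the robot touches nothing.
It fails at once if the flashlight is pushed more than 30 mm from where it lay (distance of flashlight from where it was at the start of the episode above 0.03 m).
It fails at once if the bottle opener is pushed more than 30 mm from where it lay (distance of bottle_opener from where it was at the start of the episode above 0.03 m).
It fails at once if the power bank is dropped or thrown (moves faster than 0.5 m/s, a fall of over about 12 mm, while the fingers do not hold it) (linear speed of power_bank above 0.5 m/s and contact force between power_bank and the fingers below 0.05 N).
It fails at once if the phone is dropped or thrown (moves faster than 0.5 m/s, a fall of over about 12 mm, while the fingers do not hold it) (linear speed of phone above 0.5 m/s and contact force between phone and the fingers below 0.05 N).
It fails at once if the glass bowl is dropped or thrown (moves faster than 0.5 m/s, a fall of over about 12 mm, while the fingers do not hold it) (linear speed of glass_bowl above 0.5 m/s and contact force between glass_bowl and the fingers below 0.05 N).
It also fails if it takes over 128 s, if anything falls off the work surface, if the arm or the gripper's body presses on something with over 40 N, if the wrist force passes 120 N, or if a joint passes its speed limit or range.

### The arm

A 7-joint arm with a two-finger parallel gripper is mounted at the origin on the work surface. World frame = base frame: x ahead of the robot, y to its left, z up, the work surface at z = 0. Lengths are in m, angles in rad, forces in N, time in s.
With the tool pointing down it reaches from about 0.4 to 0.85 m from the base axis. Payload 6.9 kg.
Tool frame: the origin (TCP) lies midway between the tips of the shut fingers; the grasp point (between the pads) lies 19 mm behind it; z points along the fingers, y is the line along which they close (so a half turn about z gives the same grasp; the last joint's range is limited). The gripper opens to 85 mm and grips with 20 to 120 N. Pads are 22 mm wide; open, the fingers measure 114 mm over their backs; the gripper's body (76 mm by 85 mm) begins 54 mm behind the grasp point. The pads swing forward as they close: fully open they stand 13 mm farther back than shut.
Start: joints at [1.244, 0.507, -0.238, 1.5, 0.126, 1.149, -0.155], TCP at [0.262, -0.567, 0.206] pointing down, gripper open.
Joint ranges: [-3.08, 3.08], [-0.24, 2.05], [-1.43, 1.35], [0, 2.5], [-1.52, 4.66], [0.17, 1.96], [-2.89, 2.89]. Speed limits (rad/s): [2.39, 2.39, 3.14, 3.14, 3.14, 3.14, 3.14].

### API

Orientations are given as a unit quaternion [w, x, y, z].
In Python, from workcell import arm, optics gives the robot as it stands.
- The arm moves only by the shell command python3 -m jog 'ROWS' [OPENING]. ROWS is JSON, a list that holds one entry, the list of rows, each a list of 6 numbers: the shift along the world's x, y, z in m, then the turn, a rotation vector about the world's x, y, z in rad. In form: [[[tx, ty, tz, rx, ry, rz], ...]]. A call has exactly 10 rows; each row shifts and turns the commanded pose from where the row before left it; what a row does not reach is not made up. A row lasts 1/12 s, in which the tool goes at most 41.7 mm and 7.16 degrees, less where a joint would pass 70% of its speed; a pose out of reach is approached as far as the arm can. A call is refused whole if a number of a shift passes 0.0417 or a number of a turn 0.125, either way. A call with a gripper value outside its range is refused whole. OPENING is the finger opening in m, from 0 to 0.0854, set as the call begins (- or left out, the last holds). The fingers move at their own pace and stop on an object; the grip force is fixed at half the most. Time passes only in rows, so rows that do not move let the fingers close, or fill a call up. It gives the time, the measured TCP pose, the force, the opening and the grip force at its end, in the units of the state.
- arm.state(): the state, without advancing time (a new reading comes with each control period).
- optics.read_camera(name): name is "scene" or "top"; returns a dict with "pixels" (480x640x3 uint8, red, green, blue), "depth" (480x640 float32, m along the optical axis (not along the pixel's ray), 0 where there is no reading), "mtx" (3x3 intrinsics, pixels), "extrinsics" (4x4, takes a point from world to camera coordinates). Camera axes: x right, y up, looking along -z (the intrinsics and any distortion apply to the point x, -y, -z); pixel columns grow to the right and rows downward; lengths in m; the calibration is good to about 2 mm. A picture is of the moment at which its call begins.
- arm.sign_off(): hands the job in; it is judged then, once.
The state is a dict: "t": time; "q": joint angles; "qvel": joint speeds; "effort": joint torques, N m; "tool_pos": TCP position; "tool_rot": TCP orientation; "ft_force": force on the tool from outside, world axes, zero at the start; "wrist_torque": the same for the moment, N m; "opening": finger opening in m; "grasp_force": force on a finger pad.
Only numpy, scipy, OpenCV 4.12 (cv2) and the standard library are available. Lean on these libraries where they do the work, as an engineer would, in place of code of your own. Each camera call takes 0.05 s, during which the arm holds its last target. There are 200 camera calls.

## Working session

There is one attempt and no reset: what is moved stays moved. The work goes in short steps, Python scripts to look and compute and a shell command to move; the robot and the scene stay as the last step left them, time stands still between calls to the robot, and variables do not carry over. Pictures are saved under pics/ and viewed, at most 16 in all, crops included, and the job is handed in when it is done.

```bash
mkdir -p pics
cat > h.py <<'E'
import numpy as np, cv2
from workcell import arm, optics
def grab(n):
    d=optics.read_camera(n); np.savez(f'{n}.npz',**{k:np.asarray(v) for k,v in d.items()}); return d
def load(n): return np.load(f'{n}.npz')
def ray(d,u,v):
    K=d['mtx'];E=d['extrinsics'];R=E[:3,:3];c=-R.T@E[:3,3]
    p=np.array([(u-K[0,2])/K[0,0],-(v-K[1,2])/K[1,1],-1.]); return c,R.T@p
def onz(d,u,v,z):
    c,r=ray(d,u,v); return c+r*(z-c[2])/r[2]
def proj(d,P):
    E=d['extrinsics'];K=d['mtx'];p=E[:3,:3]@np.array(P)+E[:3,3]; p=np.array([p[0],-p[1],-p[2]]); q=K@p; return q[:2]/q[2]
def cloud(d):
    K=d['mtx'];E=d['extrinsics'];v,u=np.mgrid[:480,:640];D=d['depth'].astype(float)
    P=np.stack([(u-K[0,2])/K[0,0]*D,-(v-K[1,2])/K[1,1]*D,-D],-1); return (P-E[:3,3])@E[:3,:3]
E
python3 - <<'E'
from h import *
for n in('scene','top'):
    d=grab(n); cv2.imwrite(f'pics/{n}0.png',d['pixels'][...,::-1]); print(n,d['mtx'],d['extrinsics'],d.keys())
print(arm.state())
E
```

```text
scene [[435.82302551   0.         322.83919739]
 [  0.         435.82302551 242.14614478]
 [  0.           0.           1.        ]] [[-0.18762374  0.98209982 -0.01665189  0.15404198]
 [-0.63848381 -0.10906036  0.76186893  0.24135374]
 [ 0.74641528  0.15357666  0.64751714 -1.28545891]
 [ 0.          0.          0.          1.        ]] dict_keys(['pixels', 'depth', 'mtx', 'extrinsics'])
top [[515.78567019   0.         321.97195982]
 [  0.         515.78567019 239.60690436]
 [  0.           0.           1.        ]] [[ 0.03013968 -0.99953382 -0.00487214 -0.07615915]
 [ 0.97792799  0.02847922  0.20699221 -0.44705908]
 [-0.20675696 -0.01100328  0.97833046 -0.98276891]
 [ 0.          0.          0.          1.        ]] dict_keys(['pixels', 'depth', 'mtx', 'extrinsics'])
{'t': 0.1, 'q': array([ 1.24348851,  0.50828278, -0.23755176,  1.50105432,  0.12570044,
        1.14894846, -0.15484331]), 'qvel': array([ 2.04845012e-03, -2.08704163e-03,  1.24048724e-03, -2.86586303e-03,
       -8.60559906e-04,  4.13018718e-04,  6.92700268e-05]), 'effort': array([-4.70832587e-03, -6.21831107e+01, -2.19477452e+00, -2.50202841e+01,
        1.24650469e-02,  7.81096023e-03,  1.07164051e-04]), 'tool_pos': array([ 0.26185977, -0.56692368,  0.20549195]), 'tool_rot': array([-8.28471443e-04,  9.76676763e-01,  2.14713240e-01, -1.95638434e-04]), 'ft_force': array([-0.21202104,  0.05096634,  0.3065215 ]), 'wrist_torque': array([-0.04478559, -0.03013754,  0.06977616]), 'grasp_force': 0.0, 'opening': 0.08534472111047792}
```

View pics/top0.png

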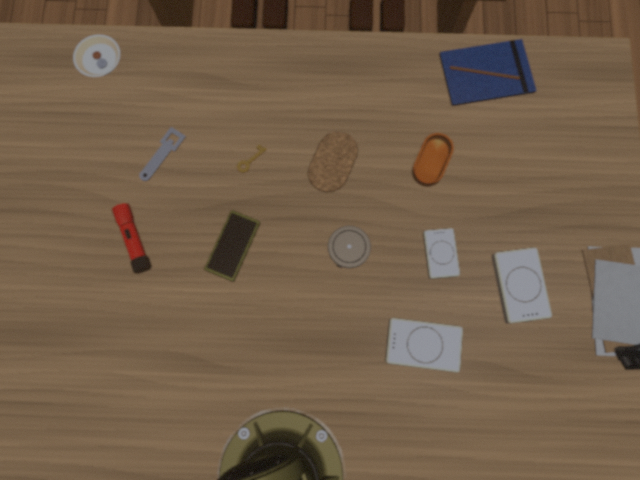

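View pics/scene0.png

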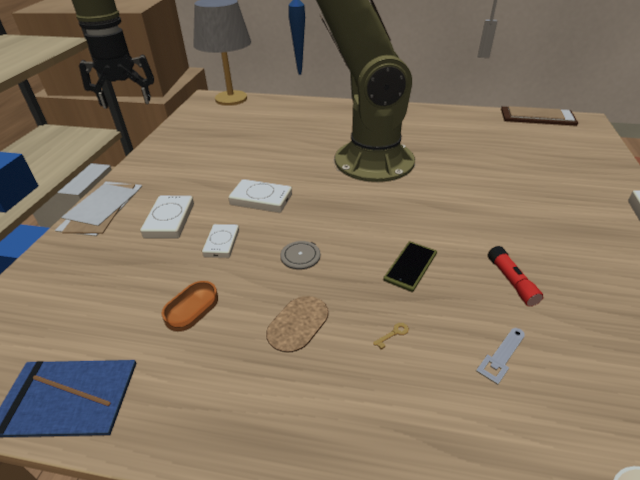

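The top picture shows three white power banks: (441,253), (523,285) and (425,345). The one at (441,253) looks smallest, about 49x33 px against about 73x47 and 73x50, so it fits. The phone is at (232,245), the bowl at (433,159), the mat at (333,161), the pad at (349,247), the key at (252,158), the flashlight at (131,238) and the opener at (161,154). The scene view agrees: the small bank is at (221,240), the bowl at (190,305), the mat at (297,322), the phone at (411,266) and the key at (392,336).

```bash
cat >> h.py <<'E'
def rect(d,mask,box,z=None):
    """largest blob in box -> world min-area rect on the plane z (median cloud height if None)"""
    x0,y0,x1,y1=box; m=np.zeros(mask.shape,np.uint8); m[y0:y1,x0:x1]=mask[y0:y1,x0:x1]
    m=cv2.morphologyEx(m,cv2.MORPH_OPEN,np.ones((2,2)))
    cs,_=cv2.findContours(m,cv2.RETR_EXTERNAL,cv2.CHAIN_APPROX_NONE); c=max(cs,key=cv2.contourArea)
    f=np.zeros_like(m); cv2.drawContours(f,[c],-1,1,-1)
    h=np.percentile(cloud(d)[...,2][f>0],[10,50,90]); zz=h[1] if z is None else z
    w=np.array([onz(d,u,v,zz)[:2] for u,v in c[:,0]],np.float32)
    (cx,cy),(a,b),t=cv2.minAreaRect((w*1000))
    if a<b: t+=90; a,b=b,a
    t=(t+90)%180-90
    M=cv2.moments(c); uv=(M['m10']/M['m00'],M['m01']/M['m00'])
    return dict(c=(round(cx/1000,4),round(cy/1000,4)),size=(round(a),round(b)),deg=round(t,1),h=np.round(h*1000,1),uv=np.round(uv,1))
def hsv(d): return cv2.cvtColor(d['pixels'],cv2.COLOR_RGB2HSV)
def tri(a,ua,b,ub):
    c1,r1=ray(a,*ua);c2,r2=ray(b,*ub); A=np.stack([r1,-r2],1); s=np.linalg.lstsq(A,c2-c1,rcond=None)[0]
    p,q=c1+s[0]*r1,c2+s[1]*r2; return np.round((p+q)/2,4),round(np.linalg.norm(p-q),4)
E
python3 - <<'E'
from h import *
T=load('top');S=load('scene')
for n,(u,v) in dict(key=(252,158),mat=(333,161),matrim=(320,180),pad=(352,255),bowl=(433,165),pb=(441,275),phone=(232,245),phedge=(208,268),table=(290,200),padring=(349,232),op=(161,154),fl=(131,238)).items(): print(n,hsv(T)[v,u],np.round(cloud(T)[v,u],3))
for n,(u,v) in dict(key=(391,338),mat=(297,322),bowl=(190,305),pb=(215,250),phone=(411,266),pad=(300,255),table=(350,300)).items(): print('S',n,hsv(S)[v,u],np.round(cloud(S)[v,u],3))
i=cv2.resize(T['pixels'][215:385,370:565],None,fx=4,fy=3.5,interpolation=cv2.INTER_CUBIC); i=cv2.resize(T['pixels'][215:385,370:570],(800,600)) if 0 else i
cv2.imwrite('pics/banks.png',i[...,::-1]); print(i.shape)
C=cloud(T)
hm=(C[...,2]>0.0015).astype(np.uint8)
for n,b in dict(mat=(300,122,366,200),pad=(320,220,378,275),bowl=(405,125,460,192),pb=(418,222,467,284),pb2=(485,240,560,330),pb3=(380,310,470,380),phone=(195,200,270,290),key=(230,140,272,178),op=(130,120,192,188),fl=(100,195,160,280)).items():
    try: print(n,rect(T,hm,b))
    except Exception as e: print(n,e)
E
```

```text
key [ 20 141 114] [0.632 0.093 0.009]
mat [ 15 108 111] [ 0.63  -0.081  0.009]
matrim [ 15 112 116] [ 0.589 -0.054  0.002]
pad [ 15  46 122] [ 0.427 -0.125  0.005]
bowl [ 13 180 136] [ 0.626 -0.294  0.01 ]
pb [108   9 147] [ 0.388 -0.304  0.022]
phone [12 75 44] [0.439 0.122 0.016]
phedge [ 25 104  71] [0.39  0.168 0.012]
table [ 15  95 115] [ 0.543  0.008 -0.001]
padring [ 16  49 115] [ 0.475 -0.118  0.008]
op [120  22 118] [0.637 0.291 0.004]
fl [  1 183 124] [0.444 0.325 0.031]
S key [ 17  76 154] [0.637 0.092 0.   ]
S mat [ 15  96 146] [ 0.631 -0.086  0.001]
S bowl [ 13 171 161] [ 0.631 -0.302  0.007]
S pb [ 95   8 194] [ 0.482 -0.306  0.02 ]
S phone [120  59  13] [0.451 0.12  0.012]
S pad [ 21  32 127] [ 0.451 -0.122  0.007]
S table [ 17  78 151] [ 0.557  0.005 -0.001]
(595, 780, 3)
mat {'c': (0.6299, -0.0809), 'size': (140, 89), 'deg': -21.8, 'h': array([0.8, 3.5, 6.2]), 'uv': array([332.9, 162.3])}
pad {'c': (0.4438, -0.1197), 'size': (89, 88), 'deg': -88.3, 'h': array([4.3, 7.3, 9.9]), 'uv': array([349.3, 247.5])}
bowl {'c': (0.6385, -0.2949), 'size': (127, 68), 'deg': -22.8,
[... 205 characters left out ...]
18), 'size': (145, 96), 'deg': 9.2, 'h': array([23.5, 27.5, 30.2]), 'uv': array([521.3, 286.1])}
pb3 {'c': (0.2491, -0.267), 'size': (147, 89), 'deg': 84.3, 'h': array([24.9, 27.9, 30.4]), 'uv': array([424.2, 345.4])}
phone {'c': (0.4386, 0.1227), 'size': (139, 75), 'deg': -19.7, 'h': array([ 8. , 11.5, 14.1]), 'uv': array([232.5, 246.4])}
key {'c': (0.6319, 0.0964), 'size': (75, 28), 'deg': -36.2, 'h': array([-0.8,  5.5,  9.1]), 'uv': array([249.6, 161.2])}
op {'c': (0.6309, 0.2882), 'size': (133, 42), 'deg': -27.6, 'h': array([0.1, 4.3, 7.1]), 'uv': array([162.5, 153.1])}
fl {'c': (0.4435, 0.3251), 'size': (154, 41), 'deg': 25.0, 'h': array([19.2, 32.5, 37.4]), 'uv': array([131.6, 238.6])}
```

View pics/banks.png

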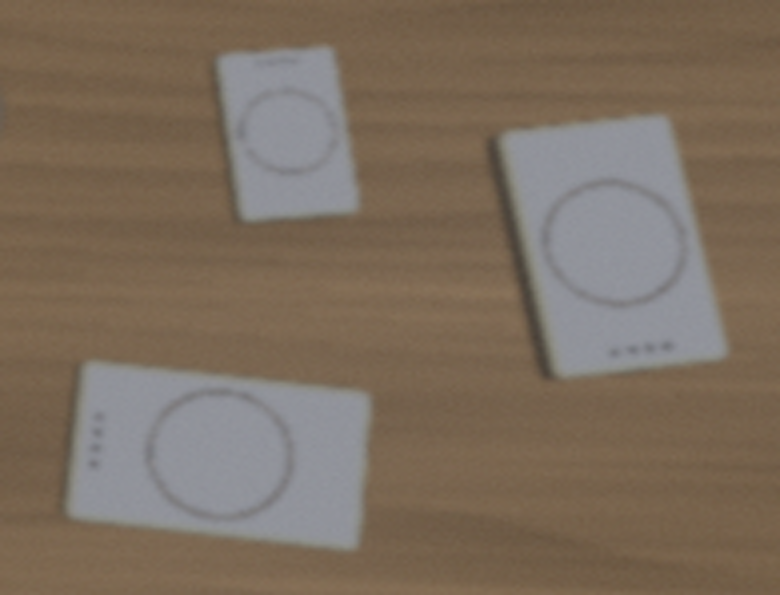

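The smallest, at (441,253) in the top view and upper left in the crop, measures about 100 x 62 mm against about 145 x 92 mm for the others, so it is the one meant. I'll refine the poses by colour in both views.

Run:
```python
from h import *
T=load('top');S=load('scene')
def m(d,n):
    h=hsv(d).astype(int);H,s,V=h[...,0],h[...,1],h[...,2]; top=d is T
    return {'pb':(s<35)&(V>(105 if top else 130)),'bowl':(s>150)&(H<16),'phone':(V<(85 if top else 95)),'pad':(s<(72 if top else 55)),
     'key':(s>125)&(H>15) if top else (s>105)&(H>15)}[n].astype(np.uint8)
bt=dict(pb=(418,222,467,284),bowl=(405,125,460,192),phone=(195,200,270,290),pad=(320,220,378,275),key=(230,140,272,178))
bs=dict(pb=(200,220,243,260),bowl=(155,275,225,335),phone=(378,235,442,295),pad=(275,235,326,272),key=(368,320,414,352))
hz=dict(pb=.02,bowl=.028,phone=.012,pad=.008,key=.004)
for n in bt:
    a=rect(T,m(T,n),bt[n],hz[n]);b=rect(S,m(S,n),bs[n],hz[n]);print(n,a,'\n   S',b,'\n   tri',tri(T,a['uv'],S,b['uv']))
```

```text
pb {'c': (0.4327, -0.3085), 'size': (99, 62), 'deg': 6.6, 'h': array([15.5, 19. , 21.5]), 'uv': array([442.5, 253.9])} 
   S {'c': (0.4412, -0.3069), 'size': (101, 61), 'deg': 7.4, 'h': array([16.9, 19. , 20.7]), 'uv': array([221.2, 239.2])} 
   tri (array([ 0.434 , -0.3111,  0.0112]), np.float64(0.0011))
bowl {'c': (0.6321, -0.292), 'size': (119, 64), 'deg': -22.5, 'h': array([ 3.4,  7.1, 26.6]), 'uv': array([433.7, 159.4])} 
   S {'c': (0.6468, -0.2866), 'size': (123, 81), 'deg': -22.8, 'h': array([ 4.8, 10.1, 26.6]), 'uv': array([190.6, 306.3])} 
   tri (array([ 0.6382, -0.2958,  0.0121]), np.float64(0.001))
phone {'c': (0.4379, 0.1196), 'size': (133, 68), 'deg': -20.4, 'h': array([ 8.4, 11.5, 14.1]), 'uv': array([233.2, 246. ])} 
   S {'c': (0.4505, 0.1208), 'size': (142, 67), 'deg': -20.7, 'h': array([ 6.9, 11. , 12.6]), 'uv': array([411. , 267.4])} 
   tri (array([ 0.4403,  0.1216, -0.0017]), np.float64(0.0018))
pad {'c': (0.4427, -0.1208), 'size': (87, 86), 'deg': -88.3, 'h': array([4.3, 7.4, 9.9]), 'uv': array([349.9, 247.5])} 
   S {'c': (0.4525, -0.1197), 'size': (89, 85), 'deg': 11.1, 'h': array([4.8, 7.1, 8.8]), 'uv': array([301. , 255.5])} 
   tri (array([ 0.4442, -0.1213, -0.0011]), np.float64(0.0007))
key {'c': (0.6315, 0.0957), 'size': (74, 26), 'deg': -36.2, 'h': array([-0.8,  4.5,  8.8]), 'uv': array([249.8, 161.7])} 
   S {'c': (0.6343, 0.0923), 'size': (76, 26), 'deg': -44.8, 'h': array([-0.6,  5.5,  7.5]), 'uv': array([393.5, 334.7])} 
   tri (array([ 0.6269,  0.0972, -0.0015]), np.float64(0.0032))
```

The two views disagree by about 10 mm in x: the bearings are consistent but the triangulated heights come out low. I'll move above the bank and use the tool itself to check the calibration.

```bash
python3 -m jog '[[[0.0174,0.026,0,0,0,-0.0316],[0.0174,0.026,0,0,0,-0.0316],[0.0174,0.026,0,0,0,-0.0316],[0.0174,0.026,0,0,0,-0.0316],[0.0174,0.026,0,0,0,-0.0316],[0.0174,0.026,0,0,0,-0.0316],[0.0174,0.026,0,0,0,-0.0316],[0.0174,0.026,0,0,0,-0.0316],[0.0174,0.026,0,0,0,-0.0316],[0.0174,0.026,0,0,0,-0.0316]]]' 0.0854
python3 -m jog '[[[0,0,-0.03,0,0,0],[0,0,-0.03,0,0,0],[0,0,-0.03,0,0,0],[0,0,-0.02,0,0,0],[0,0,0,0,0,0],[0,0,0,0,0,0],[0,0,0,0,0,0],[0,0,0,0,0,0],[0,0,0,0,0,0],[0,0,0,0,0,0]]]' -
python3 - <<'E'
from h import *
s=arm.state();p=s['tool_pos'];print(p,s['tool_rot'])
T=grab('top');S=grab('scene')
print('origin',proj(T,[0,0,0]),proj(S,[0,0,0]),'tcp',proj(T,p),proj(S,p))
a=cv2.resize(T['pixels'][190:310,380:500],(400,400),interpolation=cv2.INTER_CUBIC)
b=cv2.resize(S['pixels'][160:280,170:290],(400,400),interpolation=cv2.INTER_CUBIC)
for im,d,(x,y) in((a,T,(380,190)),(b,S,(170,160))):
    u=proj(d,p);cv2.drawMarker(im,(int((u[0]-x)*3.33),int((u[1]-y)*3.33)),(255,0,0),0,20)
cv2.imwrite('pics/c1.png',np.hstack([a,b])[...,::-1])
E
```

```text
t: 0.93
tool_pos: [0.4365, -0.3059, 0.206]
tool_rot: [-0.0, 0.998, 0.058, -0.0]
ft_force: [1.6, -0.3, 0.7]
opening: 0.085
grasp_force: 0.0
t: 1.77
tool_pos: [0.4366, -0.3078, 0.0974]
tool_rot: [0.001, 0.998, 0.058, 0.001]
ft_force: [0.3, -0.2, 0.1]
opening: 0.0853
grasp_force: 0.0
[ 0.43660566 -0.30780672  0.09738307] [6.20894426e-04 9.98302168e-01 5.82391513e-02 7.73303175e-04]
origin [282.00142371 474.23649371] [375.06571291 160.31737681] tcp [451.2326236  244.21156173] [215.80075287 209.6594102 ]
```

View pics/c1.png

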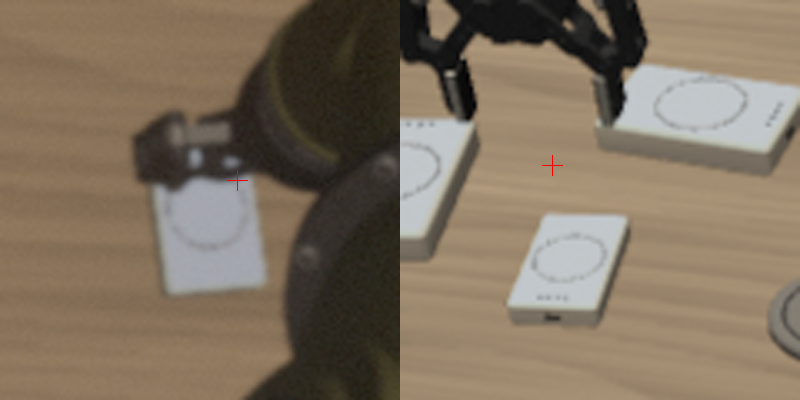

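The crops show the fingertips in the scene view at crop (465,118) and (610,122), while the projected TCP is at (552,165). I'll measure the tips with depth to find the offset.

Run:
```python
from h import *
S=load('scene');T=load('top');C=cloud(S);CT=cloud(T)
for n,sl in(('L',(slice(175,200),slice(178,196))),('R',(slice(175,202),slice(226,240)))):
    P=C[sl].reshape(-1,3);V=hsv(S)[sl][...,2].reshape(-1);P=P[(P[:,2]>.08)&(P[:,2]<.15)]
    k=P[:,2]<P[:,2].min()+.012;print(n,len(P),P[:,2].min().round(4),P[k].mean(0).round(4),np.ptp(P[k],axis=0).round(3))
sl=(slice(220,247),slice(418,455));P=CT[sl].reshape(-1,3);P=P[(P[:,2]>.05)];print(P.min(0),P.max(0),P.mean(0))
# base flange check in both
for d,C,n in((S,C,'S'),(T,CT,'T')):
    P=C.reshape(-1,3);k=(np.hypot(P[:,0],P[:,1])<.16)&(P[:,2]>.008)&(P[:,2]<.04);print(n,k.sum(),P[k].min(0).round(3),P[k].max(0).round(3))
```

```text
L 47 0.1345 [ 0.4461 -0.3548  0.1412] [0.023 0.012 0.012]
R 39 0.1338 [ 0.4398 -0.2615  0.1408] [0.015 0.012 0.012]
[ 0.23629269 -0.28558525  0.13954511] [ 0.45022607 -0.07420544  1.05363945] [ 0.42627605 -0.25374758  0.22608973]
S 1587 [-0.079 -0.12   0.008] [0.122 0.112 0.04 ]
T 2737 [-0.009 -0.076  0.008] [0.117 0.119 0.04 ]
```

Scene-view x runs about 6 mm high at the base, and the top view looks nearly unbiased. The same-view displacements I will use cancel most of it. y agrees between views, so the grip line is good. I'll descend and check the depth once.

```bash
python3 -m jog '[[[0,0,-0.015,0,0,0],[0,0,-0.015,0,0,0],[0,0,-0.015,0,0,0],[0,0,-0.015,0,0,0],[0,0,-0.01,0,0,0],[0,0,-0.01,0,0,0],[0,0,-0.006,0,0,0],[0,0,0,0,0,0],[0,0,0,0,0,0],[0,0,0,0,0,0]]]' -
python3 - <<'E'
from h import *
S=grab('scene');p=arm.state()['tool_pos'];print(p)
i=cv2.resize(S['pixels'][180:270,170:290],(800,600),interpolation=cv2.INTER_CUBIC);cv2.imwrite('pics/c2.png',i[...,::-1])
E
```

```text
t: 2.7
tool_pos: [0.4365, -0.3076, 0.0108]
tool_rot: [0.0, 0.998, 0.058, 0.0]
ft_force: [-0.2, 0.1, 0.0]
opening: 0.0853
grasp_force: 0.0
[ 0.43654625 -0.30766463  0.01093438]
```

View pics/c2.png

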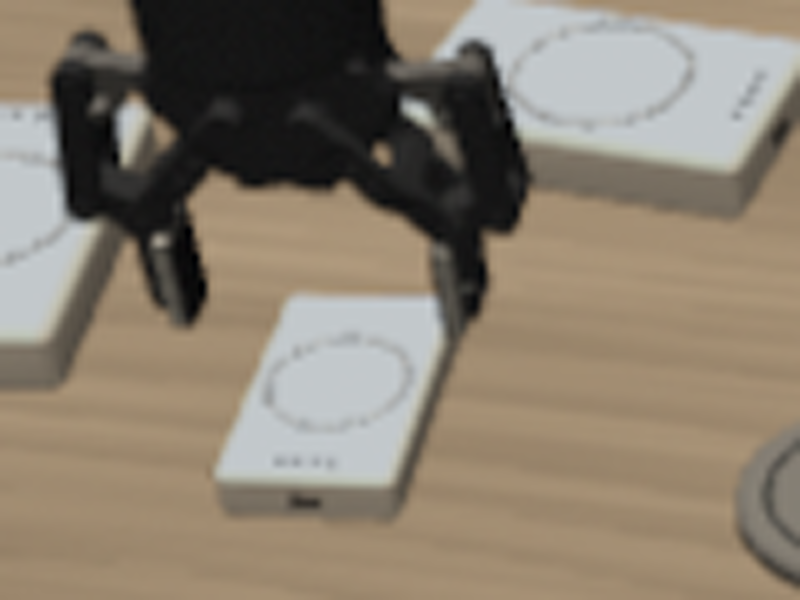

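The fingers straddle the bank. The open tips at crop (185,325) and (455,335) still stand above and are centred across the width. I'll get the tip height by depth and then lower with a force check.

```bash
python3 - <<'E'
from h import *
S=load('scene');C=cloud(S);V=hsv(S)[...,2]
for sl in((slice(205,230),slice(190,202)),(slice(210,233),slice(234,244))):
    P=C[sl].reshape(-1,3);k=V[sl].reshape(-1)<90;P=P[k];print(P[:,2].min(),P[P[:,2]<P[:,2].min()+.01].mean(0))
E
python3 -m jog '[[[0,0,-0.004,0,0,0],[0,0,-0.004,0,0,0],[0,0,-0.003,0,0,0],[0,0,0,0,0,0],[0,0,0,0,0,0],[0,0,0,0,0,0],[0,0,0,0,0,0],[0,0,0,0,0,0],[0,0,0,0,0,0],[0,0,0,0,0,0]]]' -
```

```text
-0.0009335856348913664 [ 0.34582722 -0.40591262  0.00078461]
-0.0004087229087400589 [ 3.28671478e-01 -2.99223928e-01 -2.78231066e-04]
t: 3.58
tool_pos: [0.4362, -0.3074, -0.0006]
tool_rot: [0.0, 0.998, 0.058, 0.0]
ft_force: [-0.3, 0.0, -0.9]
opening: 0.0854
grasp_force: 0.0
```

```bash
python3 -m jog '[[[0,0,-0.002,0,0,0],[0,0,-0.002,0,0,0],[0,0,0,0,0,0],[0,0,0,0,0,0],[0,0,0,0,0,0],[0,0,0,0,0,0],[0,0,0,0,0,0],[0,0,0,0,0,0],[0,0,0,0,0,0],[0,0,0,0,0,0]]]' -
python3 -m jog '[[[0,0,0,0,0,0],[0,0,0,0,0,0],[0,0,0,0,0,0],[0,0,0,0,0,0],[0,0,0,0,0,0],[0,0,0,0,0,0],[0,0,0,0,0,0],[0,0,0,0,0,0],[0,0,0,0,0,0],[0,0,0,0,0,0]]]' 0.05
python3 - <<'E'
from h import *
S=grab('scene');i=cv2.resize(S['pixels'][180:270,170:290],(800,600),interpolation=cv2.INTER_CUBIC);cv2.imwrite('pics/c3.png',i[...,::-1])
E
```

```text
t: 4.42
tool_pos: [0.4361, -0.3074, -0.0047]
tool_rot: [-0.0, 0.998, 0.058, 0.0]
ft_force: [1.1, -1.1, -1.0]
opening: 0.0857
grasp_force: 0.0
t: 5.25
tool_pos: [0.4361, -0.3074, -0.0047]
tool_rot: [-0.0, 0.998, 0.058, -0.0]
ft_force: [0.4, 0.7, 0.0]
opening: 0.05
grasp_force: 0.0
```

View pics/c3.png

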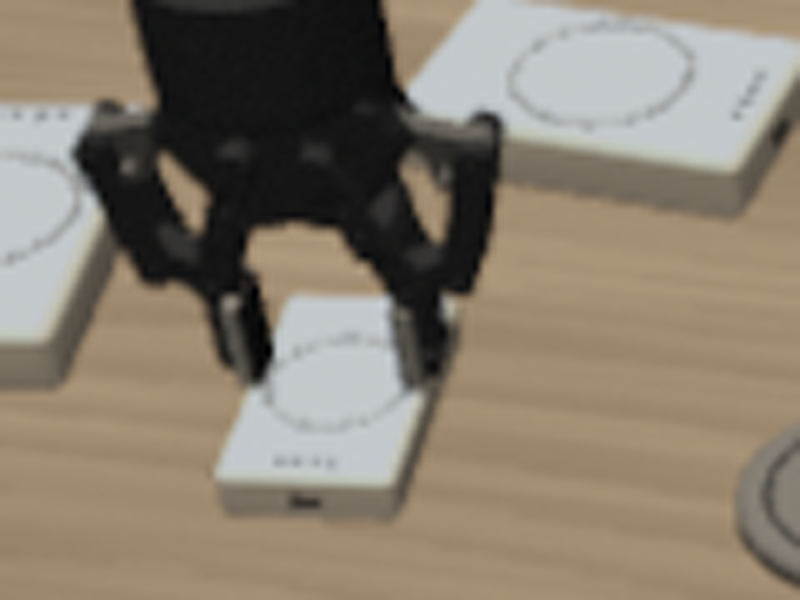

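The crop shows the fingers closed to 50 mm above the bank without touching it: tips at (250,385) and (420,385), over the bank's top. So the real tips are about 25 mm higher than the state implies, which agrees with the depth reading (0.134 against 0.110). I'll reopen and go lower, checking the force.

```bash
python3 -m jog '[[[0,0,0,0,0,0],[0,0,0,0,0,0],[0,0,0,0,0,0],[0,0,0,0,0,0],[0,0,0,0,0,0],[0,0,0,0,0,0],[0,0,0,0,0,0],[0,0,-0.005,0,0,0],[0,0,-0.005,0,0,0],[0,0,0,0,0,0]]]' 0.0854
python3 -m jog '[[[0,0,-0.002,0,0,0],[0,0,-0.002,0,0,0],[0,0,-0.002,0,0,0],[0,0,-0.002,0,0,0],[0,0,-0.001,0,0,0],[0,0,-0.001,0,0,0],[0,0,0,0,0,0],[0,0,0,0,0,0],[0,0,0,0,0,0],[0,0,0,0,0,0]]]' -
```

```text
t: 6.13
tool_pos: [0.4355, -0.307, -0.0158]
tool_rot: [-0.0, 0.998, 0.058, -0.001]
ft_force: [0.0, -0.5, -0.2]
opening: 0.0854
grasp_force: 0.0
t: 6.97
tool_pos: [0.4362, -0.3074, -0.0246]
tool_rot: [0.0, 0.998, 0.058, 0.0]
ft_force: [-1.1, -0.0, -0.0]
opening: 0.0854
grasp_force: 0.0
```

```bash
python3 -m jog '[[[0,0,-0.002,0,0,0],[0,0,-0.002,0,0,0],[0,0,0,0,0,0],[0,0,0,0,0,0],[0,0,0,0,0,0],[0,0,0,0,0,0],[0,0,0,0,0,0],[0,0,0,0,0,0],[0,0,0,0,0,0],[0,0,0,0,0,0]]]' -
python3 -m jog '[[[0,0,0,0,0,0],[0,0,0,0,0,0],[0,0,0,0,0,0],[0,0,0,0,0,0],[0,0,0,0,0,0],[0,0,0,0,0,0],[0,0,0,0,0,0],[0,0,0,0,0,0],[0,0,0,0,0,0],[0,0,0,0,0,0]]]' 0.04
python3 - <<'E'
from h import *
S=grab('scene');i=cv2.resize(S['pixels'][180:270,170:290],(800,600),interpolation=cv2.INTER_CUBIC);cv2.imwrite('pics/c4.png',i[...,::-1])
E
```

```text
t: 7.8
tool_pos: [0.4361, -0.3074, -0.0287]
tool_rot: [0.0, 0.998, 0.058, 0.0]
ft_force: [0.4, -0.4, 0.5]
opening: 0.0857
grasp_force: 0.0
t: 8.63
tool_pos: [0.4361, -0.3075, -0.0283]
tool_rot: [0.0, 0.998, 0.058, 0.0]
ft_force: [-1.0, -0.5, 5.2]
opening: 0.0611
grasp_force: 65.5
```

View pics/c4.png

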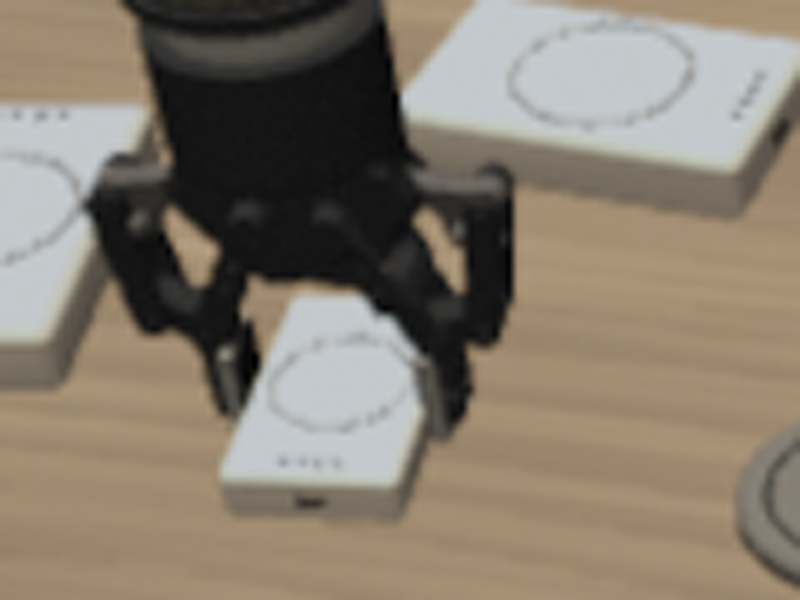

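The bank is gripped at 61 mm opening and the tips just brush the table, so the contact reference is TCP z about -0.028. I'll lift and carry it by (+0.011, +0.187), where both views agree.

```bash
python3 -m jog '[[[0,0,0.008,0,0,0],[0,0,0.012,0,0,0],[0,0,0.015,0,0,0],[0,0,0.015,0,0,0],[0,0.01,0,0,0,0],[0.003,0.02,0,0,0,0],[0.002,0.02,0,0,0,0],[0.002,0.025,0,0,0,0],[0.002,0.025,0,0,0,0],[0.002,0.025,0,0,0,0]]]' -
python3 -m jog '[[[0,0.025,0,0,0,0],[0,0.02,0,0,0,0],[0,0.012,0,0,0,0],[0,0.005,0,0,0,0],[0,0,0,0,0,0],[0,0,0,0,0,0],[0,0,0,0,0,0],[0,0,0,0,0,0],[0,0,0,0,0,0],[0,0,0,0,0,0]]]' -
python3 - <<'E'
from h import *
S=grab('scene');T=grab('top');print(arm.state()['tool_pos'])
for d,V in((S,130),(T,105)):
    h=hsv(d);m=((h[...,1]<35)&(h[...,2]>V)).astype(np.uint8)
    b=(265,200,345,275) if d is S else (310,215,410,285)
    try: print(rect(d,m,b,None))
    except Exception as e: print(e)
E
```

```text
t: 9.52
tool_pos: [0.4465, -0.1805, 0.0209]
tool_rot: [-0.0, 0.998, 0.058, -0.0]
ft_force: [0.8, 0.5, -2.1]
opening: 0.0605
grasp_force: 65.6
t: 10.35
tool_pos: [0.447, -0.1211, 0.0212]
tool_rot: [0.0, 0.998, 0.058, -0.0]
ft_force: [-0.6, -0.1, -2.2]
opening: 0.0607
grasp_force: 65.6
[ 0.44703404 -0.12079058  0.02125262]
{'c': (0.4516, -0.1205), 'size': (101, 61), 'deg': 6.9, 'h': array([66.9, 68.7, 70.3]), 'uv': array([298.4, 234.7])}
max() iterable argument is empty
```

The bank is over the pad within about 1 mm, with its top at 68.7 mm and so its bottom at about 48.7 mm. I need to lower it about 41 mm.

```bash
python3 -m jog '[[[0,0,-0.005,0,0,0],[0,0,-0.008,0,0,0],[0,0,-0.008,0,0,0],[0,0,-0.007,0,0,0],[0,0,-0.004,0,0,0],[0,0,-0.003,0,0,0],[0,0,-0.002,0,0,0],[0,0,-0.001,0,0,0],[0,0,0,0,0,0],[0,0,0,0,0,0]]]' -
python3 -m jog '[[[0,0,-0.001,0,0,0],[0,0,-0.001,0,0,0],[0,0,-0.001,0,0,0],[0,0,0,0,0,0],[0,0,0,0,0,0],[0,0,0,0,0,0],[0,0,0,0,0,0],[0,0,0,0,0,0],[0,0,0,0,0,0],[0,0,0,0,0,0]]]' -
```

```text
t: 11.28
tool_pos: [0.4473, -0.1204, -0.0166]
tool_rot: [0.0, 0.998, 0.058, 0.0]
ft_force: [-0.2, -0.2, -1.8]
opening: 0.0605
grasp_force: 65.6
t: 12.12
tool_pos: [0.4471, -0.1204, -0.0197]
tool_rot: [-0.0, 0.998, 0.058, 0.0]
ft_force: [0.7, 0.6, -0.8]
opening: 0.061
grasp_force: 65.6
```

```bash
python3 -m jog '[[[0,0,-0.001,0,0,0],[0,0,0,0,0,0],[0,0,0,0,0,0],[0,0,0,0,0,0],[0,0,0,0,0,0],[0,0,0,0,0,0],[0,0,0,0,0,0],[0,0,0,0,0,0],[0,0,0,0,0,0],[0,0,0,0,0,0]]]' -
python3 -m jog '[[[0,0,0,0,0,0],[0,0,0,0,0,0],[0,0,0,0,0,0],[0,0,0,0,0,0],[0,0,0,0,0,0],[0,0,0,0,0,0],[0,0,0,0,0,0],[0,0,0.01,0,0,0],[0,0,0.02,0,0,0],[0,0,0.03,0,0,0]]]' 0.0854
```

```text
t: 12.95
tool_pos: [0.4472, -0.1204, -0.0203]
tool_rot: [0.0, 0.998, 0.058, 0.0]
ft_force: [-0.2, 0.4, 5.3]
opening: 0.0604
grasp_force: 66.4
t: 13.78
tool_pos: [0.4456, -0.1199, 0.0383]
tool_rot: [-0.001, 0.998, 0.059, -0.002]
ft_force: [0.4, -0.3, -0.1]
opening: 0.0857
grasp_force: 0.0
```

```bash
python3 -m jog '[[[0,0.0241,0.005,0,0,-0.0473],[0,0.0241,0,0,0,-0.0473],[0,0.0241,0,0,0,-0.0473],[0,0.0241,0,0,0,-0.0473],[0,0.0241,0,0,0,-0.0473],[-0.001,0.0241,0,0,0,-0.0473],[-0.001,0.0241,0,0,0,-0.0473],[-0.001,0.0241,0,0,0,-0.0473],[-0.001,0.0241,0,0,0,-0.0473],[-0.001,0.0241,0,0,0,-0.0473]]]' -
python3 -m jog '[[[0,0,0,0,0,0],[0,0,0,0,0,0],[0,0,-0.01,0,0,0],[0,0,-0.01,0,0,0],[0,0,0,0,0,0],[0,0,0,0,0,0],[0,0,0,0,0,0],[0,0,0,0,0,0],[0,0,0,0,0,0],[0,0,0,0,0,0]]]' -
python3 - <<'E'
from h import *
S=grab('scene');T=grab('top');s=arm.state();print(s['tool_pos'],2*np.degrees(np.arctan2(s['tool_rot'][2],s['tool_rot'][1])))
h=hsv(S);m=((h[...,1]<35)&(h[...,2]>130)).astype(np.uint8);print(rect(S,m,(265,220,345,285),.028))
h=hsv(T);m=((h[...,1]<35)&(h[...,2]>105)).astype(np.uint8);print(rect(T,m,(310,210,400,290),.028))
i=cv2.resize(S['pixels'][205:310,360:500],(800,600),interpolation=cv2.INTER_CUBIC);cv2.imwrite('pics/c5.png',i[...,::-1])
E
```

```text
t: 14.62
tool_pos: [0.4419, 0.1218, 0.0443]
tool_rot: [-0.0, 0.984, -0.178, 0.0]
ft_force: [-0.3, -0.5, -0.2]
opening: 0.0853
grasp_force: 0.0
t: 15.45
tool_pos: [0.4424, 0.1206, 0.0246]
tool_rot: [-0.0, 0.984, -0.177, 0.0]
ft_force: [-0.2, -0.2, -0.1]
opening: 0.0853
grasp_force: 0.0
[0.44227098 0.12066107 0.02450906] -20.41065119840104
{'c': (0.4526, -0.1223), 'size': (102, 67), 'deg': 6.6, 'h': array([24.4, 27.1, 28.7]), 'uv': array([300.2, 249.1])}
{'c': (0.4435, -0.1209), 'size': (99, 65), 'deg': 6.6, 'h': array([23.4, 27. , 29.7]), 'uv': array([350.5, 245.3])}
```

View pics/c5.png

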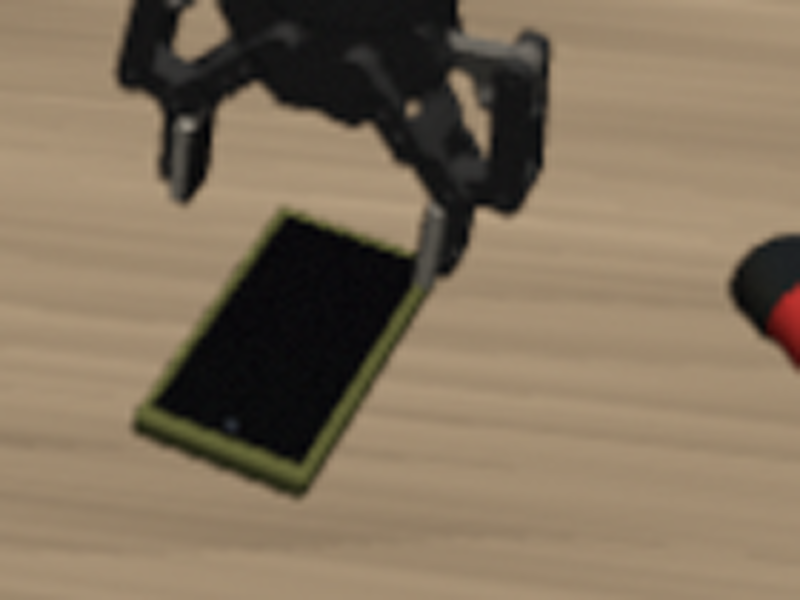

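The bank sits on the pad within 1 mm. The crop shows the phone at about (289,349) under the open fingers, with tips at (185,200) and (430,280). I'll check numerically that the fingers straddle it.

Run:
```python
from h import *
S=load('scene');s=arm.state();p=s['tool_pos'];th=np.radians(-20.4);w=np.array([-np.sin(th),np.cos(th)])
pix=lambda c:(360+c[0]/5.714,205+c[1]/5.714)
for z in(.055,.0615,.066):
    a,b=onz(S,*pix((185,200)),z),onz(S,*pix((430,280)),z);m=(a+b)/2;print(z,a.round(4),b.round(4),m.round(4),'lateral of mid vs tcp',(m[:2]-p[:2])@w)
h=hsv(S);m=(h[...,2]<95).astype(np.uint8)
for n in('scene',):
    c=[onz(S,*pix(q),.012) for q in((285,212),(430,280),(300,482),(140,415))];c=np.mean(c,0);print('phone S',c.round(4),'lat vs tcp',(c[:2]-p[:2])@w)
```

```text
0.055 [0.4238 0.0748 0.055 ] [0.4535 0.1635 0.055 ] [0.4386 0.1192 0.055 ] lateral of mid vs tcp -0.0026825544564105974
0.0615 [0.4316 0.0748 0.0615] [0.461  0.1625 0.0615] [0.4463 0.1186 0.0615] lateral of mid vs tcp -0.00048432128547716785
0.066 [0.437  0.0748 0.066 ] [0.4662 0.1618 0.066 ] [0.4516 0.1183 0.066 ] lateral of mid vs tcp 0.0010375324482460326
phone S [0.4476 0.1191 0.012 ] lat vs tcp 0.0004421045038164759
```

Lateral alignment is within 1 mm. I'll descend and close.

```bash
python3 -m jog '[[[0,0,-0.01,0,0,0],[0,0,-0.01,0,0,0],[0,0,-0.01,0,0,0],[0,0,-0.01,0,0,0],[0,0,-0.006,0,0,0],[0,0,-0.004,0,0,0],[0,0,-0.002,0,0,0],[0,0,-0.001,0,0,0],[0,0,0,0,0,0],[0,0,0,0,0,0]]]' -
python3 -m jog '[[[0,0,0,0,0,0],[0,0,0,0,0,0],[0,0,0,0,0,0],[0,0,0,0,0,0],[0,0,0,0,0,0],[0,0,0,0,0,0],[0,0,0,0,0,0],[0,0,0,0,0,0],[0,0,0,0,0,0],[0,0,0,0,0,0]]]' 0.05
```

```text
t: 16.38
tool_pos: [0.4423, 0.1207, -0.0284]
tool_rot: [-0.0, 0.984, -0.177, 0.0]
ft_force: [0.3, -0.8, 0.3]
opening: 0.0854
grasp_force: 0.0
t: 17.22
tool_pos: [0.4424, 0.1208, -0.0279]
tool_rot: [-0.0, 0.984, -0.177, 0.0]
ft_force: [-1.6, 0.3, 10.7]
opening: 0.0661
grasp_force: 64.6
```

```bash
python3 -m jog '[[[0,0,0.008,0,0,0],[0,0,0.013,0,0,0],[0,0,0.015,0,0,0],[0,0,0.015,0,0,0],[0,-0.008,0.009,0,0,0.03],[0,-0.016,0,0,0,0.05],[0.001,-0.024,0,0,0,0.06],[0.001,-0.028,0,0,0,0.06],[0.001,-0.03,0,0,0,0.06],[0.001,-0.03,0,0,0,0.06]]]' -
python3 -m jog '[[[0,-0.03,0,0,0,0.06],[0,-0.03,0,0,0,0.05],[0,-0.024,0,0,0,0.04],[0,-0.016,0,0,0,0.001],[0,-0.006,0,0,0,0],[0,0,0,0,0,0],[0,0,0,0,0,0],[0,0,0,0,0,0],[0,0,0,0,0,0],[0,0,0,0,0,0]]]' -
python3 - <<'E'
from h import *
S=grab('scene');T=grab('top');s=arm.state();print(s['tool_pos'],2*np.degrees(np.arctan2(s['tool_rot'][2],s['tool_rot'][1])))
h=hsv(S);m=(h[...,2]<95).astype(np.uint8)
i=cv2.resize(S['pixels'][185:290,230:370],(800,600),interpolation=cv2.INTER_CUBIC);cv2.imwrite('pics/c6.png',i[...,::-1])
E
```

```text
t: 18.05
tool_pos: [0.4459, -0.0165, 0.0317]
tool_rot: [0.0, 1.0, -0.016, 0.0]
ft_force: [0.3, 0.3, -1.9]
opening: 0.066
grasp_force: 68.6
t: 18.88
tool_pos: [0.4462, -0.1201, 0.0313]
tool_rot: [-0.0, 0.998, 0.058, -0.0]
ft_force: [-0.3, -0.2, -1.6]
opening: 0.0661
grasp_force: 68.6
[ 0.44620703 -0.12052448  0.03131923] 6.660223472789845
```

View pics/c6.png

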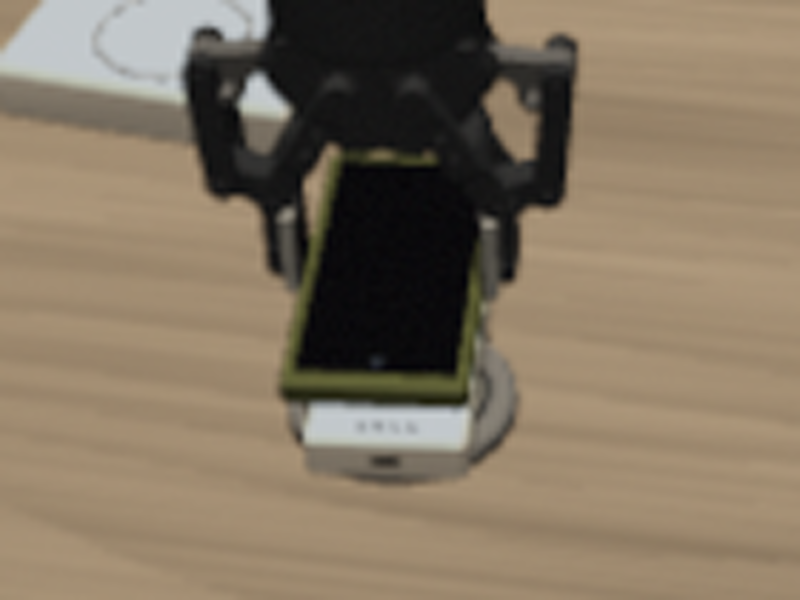

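The crop shows the phone level above the bank. Its front top edge runs from (287,378) to (470,380) and its back-left top corner is at (333,157).

Run:
```python
from h import *
S=load('scene');C=cloud(S)
pix=lambda c:(230+c[0]/5.714,185+c[1]/5.714)
u,v=pix((390,300));z=np.median(C[int(v)-4:int(v)+8,int(u)-5:int(u)+5,2]);print('top z',z)
a,b,c=[onz(S,*pix(q),z) for q in((287,378),(470,380),(333,157))];print(a,b,c)
fm=(a+b)/2;d=np.array([np.cos(np.radians(6.6)),np.sin(np.radians(6.6))]);print('centre from front',fm[:2]-.069*d,'from diag',((b+c)/2)[:2],'dir',np.degrees(np.arctan2(*(a-c)[1::-1])), np.linalg.norm(a-b),np.linalg.norm(a-c))
```

```text
top z 0.07035375626290044
[ 0.51507349 -0.14463041  0.07035376] [ 0.50519078 -0.08078797  0.07035376] [ 0.38527517 -0.16094554  0.07035376]
centre from front [ 0.44158941 -0.12063986] from diag [ 0.44523298 -0.12086675] dir 7.1642758506744135 0.06460282269751506 0.1308196663671375
```

Run:
```python
from h import *
S=load('scene');h=hsv(S).astype(int)
for u in(290,297,304): print(u,[(v,*h[v,u]) for v in range(246,262)])
for v in (254,): pass
C=cloud(S);print([(v,np.round(C[v,297],3).tolist()) for v in range(244,264,2)])
for v0 in(.0705,):
  for r in(250.5,251.5,252.5): print(r,onz(S,297,r,v0),onz(S,297,r+2.5,v0-.012))
```

```text
290 [(246, np.int64(130), np.int64(59), np.int64(13)), (247, np.int64(135), np.int64(78), np.int64(13)), (248, np.int64(120), np.int64(51), np.int64(10)), (249, np.int64(30), np.int64(58), np.int64(22)), (250, np.int64(31), np.int64(115), np.int64(69)), (251, np.int64(31), np.int64(111), np.int64(101)), (252, np.int64(31), np.int64(108), np.int64(87)), (253, np.int64(31), np.int64(114), np.int64(56)), (254, np.int64(30), np.int64(121), np.int64(40)), (255, np.int64(60), np.int64(8), np.int64(98)), (256, np.int64(95), np.int64(9), np.int64(171)), (257, np.int64(100), np.int64(11), np.int64(203)), (258, np.int64(102), np.int64(13), np.int64(204)), (259, np.int64(100), np.int64(11), np.int64(203)), (260, np.int64(98), np.int64(10), np.int64(202)), (261, np.int64(65), np.int64(8), np.int64(200))]
297 [(246, np.int64(120), np.int64(64), np.int64(12)), (247, np.int64(120), np.int64(38), np.int64(20)), (248, np.int64(110), np.int64(35), np.int64(22)), (249, np.int64(128), np.int64(78), np.int64(13)), (250, np.int64(31), np.int64(116), np.int64(64)), (251, np.int64(31), np.int64(115), np.int
[... 1170 characters left out ...]
259, np.int64(102), np.int64(13), np.int64(204)), (260, np.int64(100), np.int64(11), np.int64(203)), (261, np.int64(90), np.int64(8), np.int64(200))]
[(244, [0.488, -0.116, 0.07]), (246, [0.494, -0.115, 0.071]), (248, [0.5, -0.113, 0.071]), (250, [0.505, -0.112, 0.07]), (252, [0.51, -0.111, 0.068]), (254, [0.512, -0.111, 0.065]), (256, [0.513, -0.111, 0.061]), (258, [0.483, -0.12, 0.026]), (260, [0.491, -0.118, 0.029]), (262, [0.495, -0.117, 0.026])]
250.5 [ 0.50757509 -0.11169534  0.0705    ] [ 0.50196778 -0.11371048  0.0585    ]
251.5 [ 0.51053248 -0.11099056  0.0705    ] [ 0.50494684 -0.11300053  0.0585    ]
252.5 [ 0.51347432 -0.11028948  0.0705    ] [ 0.50791033 -0.11229429  0.0585    ]
```

Bank and phone front edges in the same view put the phone about 5 mm short in x, while the top view says 1.5 mm. I'll move +4 mm and lower about 31 mm, creeping at the end.

```bash
python3 -m jog '[[[0.002,0,-0.004,0,0,0],[0.002,0,-0.006,0,0,0],[0,0,-0.007,0,0,0],[0,0,-0.005,0,0,0],[0,0,-0.003,0,0,0],[0,0,-0.002,0,0,0],[0,0,-0.001,0,0,0],[0,0,0,0,0,0],[0,0,0,0,0,0],[0,0,0,0,0,0]]]' -
python3 -m jog '[[[0,0,-0.001,0,0,0],[0,0,-0.001,0,0,0],[0,0,0,0,0,0],[0,0,0,0,0,0],[0,0,0,0,0,0],[0,0,0,0,0,0],[0,0,0,0,0,0],[0,0,0,0,0,0],[0,0,0,0,0,0],[0,0,0,0,0,0]]]' -
python3 -m jog '[[[0,0,-0.001,0,0,0],[0,0,0,0,0,0],[0,0,0,0,0,0],[0,0,0,0,0,0],[0,0,0,0,0,0],[0,0,0,0,0,0],[0,0,0,0,0,0],[0,0,0,0,0,0],[0,0,0,0,0,0],[0,0,0,0,0,0]]]' -
```

```text
t: 19.82
tool_pos: [0.4502, -0.1214, 0.0035]
tool_rot: [0.0, 0.998, 0.057, 0.0]
ft_force: [-0.1, -0.0, -2.1]
opening: 0.0659
grasp_force: 68.6
t: 20.65
tool_pos: [0.4501, -0.1214, 0.0013]
tool_rot: [-0.0, 0.998, 0.057, 0.0]
ft_force: [0.3, -0.5, -1.9]
opening: 0.0659
grasp_force: 68.6
t: 21.48
tool_pos: [0.4501, -0.1213, 0.0003]
tool_rot: [-0.0, 0.998, 0.057, -0.0]
ft_force: [-0.5, 0.2, -1.6]
opening: 0.0661
grasp_force: 68.6
```

```bash
python3 -m jog '[[[0,0,-0.001,0,0,0],[0,0,0,0,0,0],[0,0,0,0,0,0],[0,0,0,0,0,0],[0,0,0,0,0,0],[0,0,0,0,0,0],[0,0,0,0,0,0],[0,0,0,0,0,0],[0,0,0,0,0,0],[0,0,0,0,0,0]]]' -
python3 -m jog '[[[0,0,-0.001,0,0,0],[0,0,0,0,0,0],[0,0,0,0,0,0],[0,0,0,0,0,0],[0,0,0,0,0,0],[0,0,0,0,0,0],[0,0,0,0,0,0],[0,0,0,0,0,0],[0,0,0,0,0,0],[0,0,0,0,0,0]]]' -
```

```text
t: 22.32
tool_pos: [0.4501, -0.1214, 0.0002]
tool_rot: [0.0, 0.998, 0.057, 0.0]
ft_force: [-3.0, 0.5, 11.8]
opening: 0.066
grasp_force: 70.2
t: 23.15
tool_pos: [0.4501, -0.1214, 0.0001]
tool_rot: [0.0, 0.998, 0.057, 0.001]
ft_force: [-5.5, 1.4, 26.7]
opening: 0.0659
grasp_force: 71.8
```

```bash
python3 -m jog '[[[0,0,0.001,0,0,0],[0,0,0.0005,0,0,0],[0,0,0,0,0,0],[0,0,0,0,0,0],[0,0,0,0,0,0],[0,0,0,0,0,0],[0,0,0,0,0,0],[0,0,0,0,0,0],[0,0,0,0,0,0],[0,0,0,0,0,0]]]' -
python3 -m jog '[[[0,0,0,0,0,0],[0,0,0,0,0,0],[0,0,0,0,0,0],[0,0,0,0,0,0],[0,0,0,0,0,0],[0,0,0,0,0,0],[0,0,0,0,0,0],[0,0,0.01,0,0,0],[0,0,0.02,0,0,0],[0,0,0.03,0,0,0]]]' 0.0854
python3 -m jog '[[[0.01,-0.01,0.01,0,0,-0.05],[0.02,-0.016,0,0,0,-0.05],[0.02,-0.02,0,0,0,-0.06],[0.02,-0.02,0,0,0,-0.06],[0.02,-0.02,0,0,0,-0.06],[0.02,-0.02,0,0,0,-0.06],[0.02,-0.02,0,0,0,-0.06],[0.02,-0.02,0,0,0,-0.06],[0.02,-0.02,0,0,0,-0.05],[0.014,-0.008,0,0,0,0]]]' -
python3 - <<'E'
from h import *
S=grab('scene');T=grab('top');s=arm.state();print(s['tool_pos'],2*np.degrees(np.arctan2(s['tool_rot'][2],s['tool_rot'][1])))
h=hsv(T);m=(h[...,2]<85).astype(np.uint8);print('T phone',rect(T,m,(310,200,385,290),.04))
h=hsv(S);m=(h[...,2]<95).astype(np.uint8);print('S phone',rect(S,m,(265,210,340,275),.04))
i=cv2.resize(S['pixels'][180:345,120:340],(800,600),interpolation=cv2.INTER_CUBIC);cv2.imwrite('pics/c7.png',i[...,::-1])
E
```

```text
t: 23.98
tool_pos: [0.4502, -0.1214, 0.0002]
tool_rot: [0.0, 0.998, 0.057, 0.0]
ft_force: [-1.2, 0.6, 10.1]
opening: 0.0655
grasp_force: 69.8
t: 24.82
tool_pos: [0.4485, -0.1209, 0.0588]
tool_rot: [-0.001, 0.998, 0.057, -0.002]
ft_force: [0.9, -0.3, 0.8]
opening: 0.0852
grasp_force: 0.0
t: 25.65
tool_pos: [0.6349, -0.2989, 0.0694]
tool_rot: [0.001, 0.98, -0.199, 0.0]
ft_force: [-1.6, -0.5, -0.6]
opening: 0.0853
grasp_force: 0.0
[ 0.63548839 -0.29708614  0.06888884] -22.718110648799517
T phone {'c': (0.4423, -0.1393), 'size': (182, 104), 'deg': 1.7, 'h': array([ 39.2, 660.1, 696.7]), 'uv': array([361.6, 249. ])}
S phone {'c': (0.4594, -0.1182), 'size': (142, 69), 'deg': 7.3, 'h': array([32.7, 39. , 40.6]), 'uv': array([300. , 247.8])}
```

View pics/c7.png

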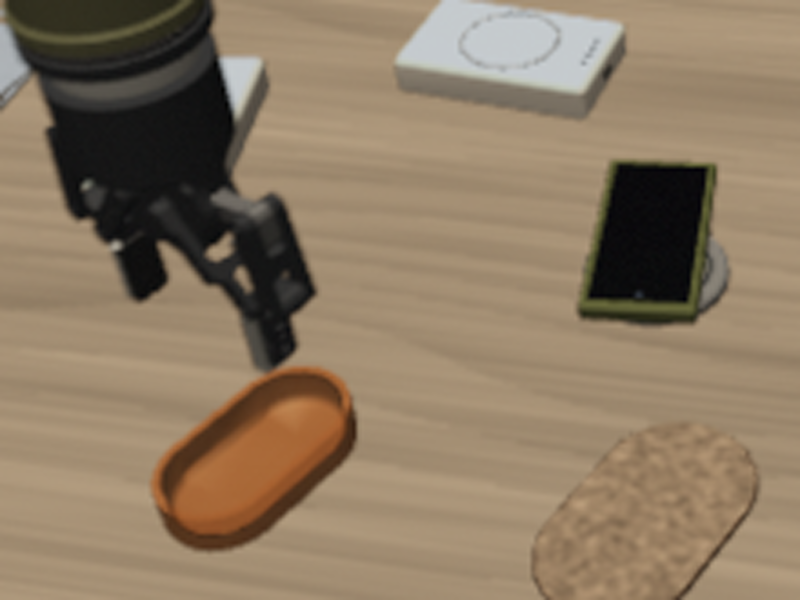

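The phone lies on the bank, at about (648,240) in the crop. The open gripper is behind the bowl, with tips at (147,295) and (272,365), and the bowl's back rim edge runs from (185,435) to (265,378). I'll compute the lateral fit.

Run:
```python
from h import *
S=load('scene');s=arm.state();p=s['tool_pos'];th=np.radians(-22.5);w=np.array([-np.sin(th),np.cos(th)]);l=np.array([np.cos(th),np.sin(th)])
pix=lambda c:(120+c[0]/3.636,180+c[1]/3.636)
z=p[2]+.037
a,b=[onz(S,*pix(q),z) for q in((147,295),(272,365))];m=(a+b)[:2]/2;print('tips',a,b,'mid rel tcp lat,long',(m-p[:2])@w,(m-p[:2])@l)
for q in((185,435),(225,403),(265,378),(245,452+60)):
    e=onz(S,*pix(q),.028)[:2];print('edge lat rel tcp',(e-p[:2])@w,'long',(e-p[:2])@l)
# bowl ends in S at rim
h=hsv(S);mk=((h[...,1]>150)&(h[...,0]<16)).astype(np.uint8);mk[:,:140]=0
cs,_=cv2.findContours(mk[270:340,150:230].copy(),0,1);c=max(cs,key=cv2.contourArea)[:,0]+[150,270]
W=np.array([onz(S,u,v,.028)[:2] for u,v in c])-p[:2];print('lat',(W@w).min(),(W@w).max(),'long',(W@l).min(),(W@l).max())
T=load('top');c=np.array([.6321,-.292]);print('T rel',(c-p[:2])@w,(c-p[:2])@l)
```

```text
tips [ 0.61820584 -0.34362745  0.10588884] [ 0.65434611 -0.25989084  0.10588884] mid rel tcp lat,long -0.004015896836226535 0.002515918342048111
edge lat rel tcp -0.029792006217014333 long 0.018884777696240744
edge lat rel tcp -0.029324084047777893 long -0.00881422869006576
edge lat rel tcp -0.024855779062800516 long -0.033854164315459054
edge lat rel tcp 0.03616733932502469 long 0.038426493582791675
lat -0.02994439776847938 0.05104606765551307 long -0.05530850950056228 0.06710997103635168
T rel 0.0034023023865114746 -0.0050768416127605475
```

Bowl centre is +3.4 mm lateral in both views. I'll correct by that and descend in stages.

```bash
python3 -m jog '[[[0.0013,0.0032,-0.01,0,0,0],[0,0,-0.01,0,0,0],[0,0,-0.01,0,0,0],[0,0,-0.01,0,0,0],[0,0,-0.005,0,0,0],[0,0,-0.005,0,0,0],[0,0,-0.005,0,0,0],[0,0,0,0,0,0],[0,0,0,0,0,0],[0,0,0,0,0,0]]]' -
python3 -m jog '[[[0,0,-0.005,0,0,0],[0,0,-0.005,0,0,0],[0,0,-0.005,0,0,0],[0,0,-0.004,0,0,0],[0,0,-0.003,0,0,0],[0,0,0,0,0,0],[0,0,0,0,0,0],[0,0,0,0,0,0],[0,0,0,0,0,0],[0,0,0,0,0,0]]]' -
```

```text
t: 26.58
tool_pos: [0.6357, -0.2923, 0.0152]
tool_rot: [0.0, 0.981, -0.196, 0.0]
ft_force: [0.8, 0.0, -0.0]
opening: 0.0857
grasp_force: 0.0
t: 27.42
tool_pos: [0.6356, -0.2923, -0.0069]
tool_rot: [0.0, 0.981, -0.196, 0.0]
ft_force: [-0.6, -0.0, 0.1]
opening: 0.0854
grasp_force: 0.0
```

```bash
python3 -m jog '[[[0,0,-0.004,0,0,0],[0,0,-0.004,0,0,0],[0,0,-0.003,0,0,0],[0,0,-0.003,0,0,0],[0,0,-0.002,0,0,0],[0,0,-0.002,0,0,0],[0,0,0,0,0,0],[0,0,0,0,0,0],[0,0,0,0,0,0],[0,0,0,0,0,0]]]' -
python3 -m jog '[[[0,0,0,0,0,0],[0,0,0,0,0,0],[0,0,0,0,0,0],[0,0,0,0,0,0],[0,0,0,0,0,0],[0,0,0,0,0,0],[0,0,0,0,0,0],[0,0,0,0,0,0],[0,0,0,0,0,0],[0,0,0,0,0,0]]]' 0.05
```

```text
t: 28.25
tool_pos: [0.6356, -0.2922, -0.025]
tool_rot: [0.0, 0.981, -0.196, 0.0]
ft_force: [0.6, 0.0, 0.5]
opening: 0.0856
grasp_force: 0.0
t: 29.08
tool_pos: [0.6357, -0.2923, -0.0246]
tool_rot: [0.0, 0.981, -0.196, 0.0]
ft_force: [-2.0, 0.4, 6.0]
opening: 0.065
grasp_force: 68.7
```

```bash
python3 -m jog '[[[0,0,0.006,0,0,0],[0,0,0.01,0,0,0],[0,0,0.012,0,0,0],[0,0,0.012,0,0,0],[0,0.01,0,0,0,0],[0,0.02,0,0,0,0],[0,0.025,0,0,0,0],[0,0.028,0,0,0,0],[0,0.03,0,0,0,0],[-0.002,0.03,0,0,0,0]]]' -
python3 -m jog '[[[0,0.028,0,0,0,0],[0,0.02,0,0,0,0],[0,0.014,0,0,0,0],[0,0.006,0,0,0,0],[0,0,0,0,0,0],[0,0,0,0,0,0],[0,0,0,0,0,0],[0,0,0,0,0,0],[0,0,0,0,0,0],[0,0,0,0,0,0]]]' -
python3 - <<'E'
from h import *
S0=load('scene');S=grab('scene');T=grab('top');print(arm.state()['tool_pos'])
for n,d in(('before',S0),('now',S)):
    z=cv2.medianBlur(cloud(d)[...,2].astype(np.float32),5)
    try: print(n,'mat S',rect(d,((z>.002)&(z<.007)).astype(np.uint8),(255,285,340,360),.004))
    except Exception as e: print(e)
h=hsv(S);mk=((h[...,1]>150)&(h[...,0]<16)).astype(np.uint8);print('bowl S',rect(S,mk,(240,250,350,340)))
i=cv2.resize(S['pixels'][255:360,235:375],(800,600),interpolation=cv2.INTER_CUBIC);cv2.imwrite('pics/c8.png',i[...,::-1])
E
```

```text
t: 29.92
tool_pos: [0.6336, -0.147, 0.0151]
tool_rot: [-0.0, 0.981, -0.196, 0.0]
ft_force: [0.4, 0.6, -1.9]
opening: 0.0648
grasp_force: 68.0
t: 30.75
tool_pos: [0.6333, -0.0823, 0.0147]
tool_rot: [0.0, 0.98, -0.197, 0.0]
ft_force: [0.3, 0.2, -2.4]
opening: 0.0648
grasp_force: 68.0
[ 0.63332998 -0.08170997  0.01468431]Traceback (most recent call last):
  File "<stdin>", line 4, in <module>
  File "h.py", line 14, in cloud
    K=d['mtx'];E=d['extrinsics'];v,u=np.mgrid[:480,:640];D=d['depth'].astype(float)
                                                           ~^^^^^^^^^
    return format.read_array(
           ~~~~~~~~~~~~~~~~~^
        bytes,
        ^^^^^^
    ...<2 lines>...
        max_header_size=self.max_header_size
        ^^^^^^^^^^^^^^^^^^^^^^^^^^^^^^^^^^^^
    )
    ^
    data = _read_bytes(fp, read_size, "array data")
    r = fp.read(size - len(data))
    data = self._read1(n)
    self._update_crc(data)
    ~~~~~~~~~~~~~~~~^^^^^^
    raise BadZipFile("Bad CRC-32 for file %r" % self.name)
zipfile.BadZipFile: Bad CRC-32 for file 'depth.npy'
```

```bash
python3 -m jog '[[[0,0,-0.005,0,0,0],[0,0,-0.007,0,0,0],[0,0,-0.007,0,0,0],[0,0,-0.005,0,0,0],[0,0,-0.003,0,0,0],[0,0,-0.001,0,0,0],[0,0,0,0,0,0],[0,0,0,0,0,0],[0,0,0,0,0,0],[0,0,0,0,0,0]]]' -
python3 - <<'E'
from h import *
S=grab('scene');T=grab('top');print(arm.state()['tool_pos'])
h=hsv(S);mk=((h[...,1]>150)&(h[...,0]<16)).astype(np.uint8);print('bowl S',rect(S,mk,(240,250,350,360)))
i=cv2.resize(S['pixels'][255:360,235:375],(800,600),interpolation=cv2.INTER_CUBIC);cv2.imwrite('pics/c8.png',i[...,::-1])
E
```

```text
t: 31.68
tool_pos: [0.6336, -0.0812, -0.0129]
tool_rot: [-0.0, 0.981, -0.196, 0.0]
ft_force: [-0.4, -0.2, -1.7]
opening: 0.0649
grasp_force: 68.0
[ 0.63361185 -0.08120567 -0.01291385]
bowl S {'c': (0.6406, -0.0953), 'size': (109, 69), 'deg': 12.2, 'h': array([16.5, 19.5, 38.5]), 'uv': array([290.6, 321.8])}
```

View pics/c8.png

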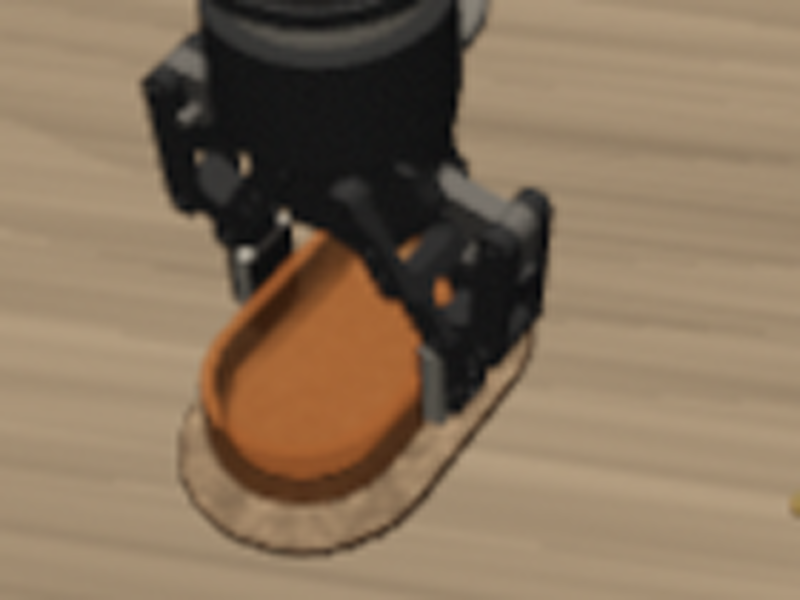

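The crop shows the bowl over the mat. The mat outline passes (182,440), (240,540), (300,554), (370,537), (430,490) and (530,350). The bowl's lower edge passes (215,445), (250,487), (300,503), (350,492) and (410,440).

Run:
```python
from h import *
S=load('scene');p=arm.state()['tool_pos'][:2];th=np.radians(-22);w=np.array([-np.sin(th),np.cos(th)]);l=np.array([np.cos(th),np.sin(th)])
pix=lambda c:(235+c[0]/5.714,255+c[1]/5.714)
f=lambda Q,z:np.array([[(onz(S,*pix(q),z)[:2]-p)@l,(onz(S,*pix(q),z)[:2]-p)@w] for q in Q])
m=f([(182,440),(195,500),(240,540),(300,554),(370,537),(430,490),(480,420),(530,350)],.004);b=f([(215,445),(230,470),(250,487),(300,503),(350,492),(385,468),(410,440)],.0117)
r=f([(204,375),(212,345),(250,297),(290,262),(320,237)],.0397)
for n,P in(('mat',m),('bowl',b),('rim',r)): print(n,(P*1000).round(0).tolist())
```

```text
mat [[50.0, -38.0], [67.0, -19.0], [71.0, 2.0], [66.0, 21.0], [49.0, 36.0], [24.0, 42.0], [-8.0, 40.0], [-41.0, 38.0]]
bowl [[51.0, -23.0], [56.0, -13.0], [58.0, -4.0], [54.0, 13.0], [43.0, 24.0], [29.0, 28.0], [16.0, 29.0]]
rim [[47.0, -27.0], [36.0, -33.0], [13.0, -34.0], [-6.0, -32.0], [-20.0, -31.0]]
```

The bowl is within about 2–3 mm of the mat centre. I'll nudge it and set it down.

```bash
python3 -m jog '[[[0.002,-0.001,-0.002,0,0,0],[0,0,-0.002,0,0,0],[0,0,-0.001,0,0,0],[0,0,-0.001,0,0,0],[0,0,-0.0005,0,0,0],[0,0,0,0,0,0],[0,0,0,0,0,0],[0,0,0,0,0,0],[0,0,0,0,0,0],[0,0,0,0,0,0]]]' -
python3 -m jog '[[[0,0,-0.001,0,0,0],[0,0,0,0,0,0],[0,0,0,0,0,0],[0,0,0,0,0,0],[0,0,0,0,0,0],[0,0,0,0,0,0],[0,0,0,0,0,0],[0,0,0,0,0,0],[0,0,0,0,0,0],[0,0,0,0,0,0]]]' -
```

```text
t: 32.62
tool_pos: [0.6354, -0.0821, -0.0196]
tool_rot: [-0.0, 0.981, -0.196, 0.0]
ft_force: [-0.3, 0.4, -2.0]
opening: 0.0648
grasp_force: 68.0
t: 33.45
tool_pos: [0.6356, -0.0822, -0.0206]
tool_rot: [-0.0, 0.981, -0.196, 0.0]
ft_force: [0.9, 1.1, -0.4]
opening: 0.0647
grasp_force: 68.2
```

```bash
python3 -m jog '[[[0,0,-0.0006,0,0,0],[0,0,0,0,0,0],[0,0,0,0,0,0],[0,0,0,0,0,0],[0,0,0,0,0,0],[0,0,0,0,0,0],[0,0,0,0,0,0],[0,0,0,0,0,0],[0,0,0,0,0,0],[0,0,0,0,0,0]]]' -
python3 -m jog '[[[0,0,0,0,0,0],[0,0,0,0,0,0],[0,0,0,0,0,0],[0,0,0,0,0,0],[0,0,0,0,0,0],[0,0,0,0,0,0],[0,0,0,0,0,0],[0,0,0.01,0,0,0],[0,0,0.02,0,0,0],[0,0,0.03,0,0,0]]]' 0.0854
python3 -m jog '[[[0,0,0.03,0,0,0],[0,0,0.03,0,0,0],[-0.02,0,0.03,0,0,0],[-0.03,0,0,0,0,0],[-0.03,0,0,0,0,0],[-0.03,0,0,0,0,0],[-0.03,0,0,0,0,0],[0,0,0,0,0,0],[0,0,0,0,0,0],[0,0,0,0,0,0]]]' -
python3 - <<'E'
from h import *
S=grab('scene');T=grab('top');print(arm.state()['tool_pos'])
h=hsv(T).astype(int)
mk=((h[...,1]>150)&(h[...,0]<16)).astype(np.uint8);print('bowl T',rect(T,mk,(300,115,370,210),.032))
print('phone T',rect(T,(h[...,2]<85).astype(np.uint8),(315,205,385,290),.04))
mk=((h[...,1]>125)&(h[...,0]>15)).astype(np.uint8);print('key T',rect(T,mk,(230,140,272,178),.004))
K=[cv2.resize(d['pixels'][b:b+60,a:a+50],(400,480),interpolation=cv2.INTER_CUBIC) for d,a,b in((T,228,132),(S,366,308))]
cv2.imwrite('pics/c9.png',np.hstack(K)[...,::-1])
E
```

```text
t: 34.28
tool_pos: [0.6356, -0.0822, -0.0207]
tool_rot: [-0.0, 0.981, -0.196, 0.0]
ft_force: [-1.4, -0.3, 5.0]
opening: 0.0649
grasp_force: 68.8
t: 35.12
tool_pos: [0.6336, -0.0819, 0.0376]
tool_rot: [0.0, 0.981, -0.196, -0.002]
ft_force: [-0.5, 0.6, 0.2]
opening: 0.0855
grasp_force: 0.0
t: 35.95
tool_pos: [0.4965, -0.0822, 0.1296]
tool_rot: [-0.0, 0.981, -0.196, 0.001]
ft_force: [0.5, -0.2, -0.2]
opening: 0.0855
grasp_force: 0.0
[ 0.49676701 -0.08209881  0.12908304]Traceback (most recent call last):
  File "<stdin>", line 4, in <module>
  File "h.py", line 20, in rect
    cs,_=cv2.findContours(m,cv2.RETR_EXTERNAL,cv2.CHAIN_APPROX_NONE); c=max(cs,key=cv2.contourArea)
                                                                        ~~~^^^^^^^^^^^^^^^^^^^^^^^^
ValueError: max() iterable argument is empty
```

Run:
```python
from h import *
S=load('scene');T=load('top')
I=cv2.imread('pics/top0.png')
h=cv2.cvtColor(I,cv2.COLOR_BGR2HSV).astype(int)
K=[cv2.resize(d[b:b+60,a:a+50],(400,480),interpolation=cv2.INTER_CUBIC) for d,a,b in((I[...,::-1],228,132),(S['pixels'],366,308))]
cv2.imwrite('pics/c9.png',np.hstack(K)[...,::-1])
```

```text
(no output)
```

View pics/c9.png

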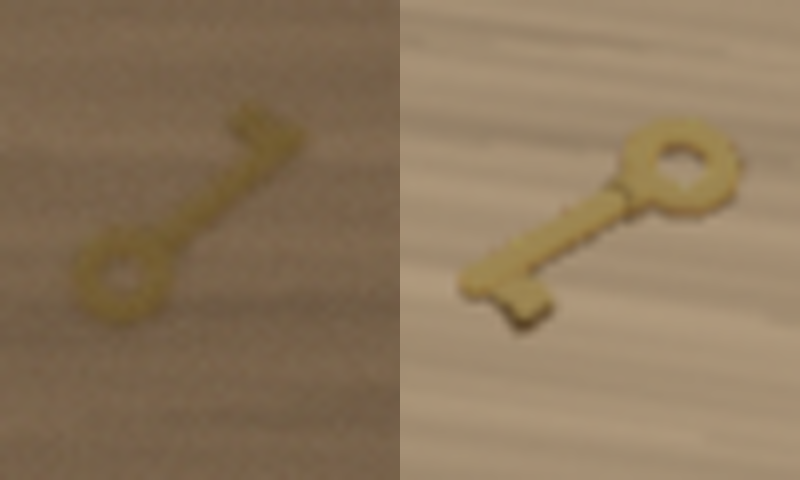

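The crop shows the key's ring centre at (122,275) and tip at (300,137) in the top half, and ring (282,167) and tip (62,282) in the scene half. The midpoint of the two is key x = +7, which is on the bare stem.

Run:
```python
from h import *
S=load('scene');T=load('top')
for d,o,r,t in((T,(228,132),(122,275),(300,137)),(S,(366,308),(282,167),(62,282))):
    a,b=[onz(d,o[0]+q[0]/8,o[1]+q[1]/8,.005) for q in(r,t)]
    print('mid',((a+b)/2).round(4),'len',np.linalg.norm(a-b).round(4),'deg',np.degrees(np.arctan2(*(b-a)[1::-1])).round(1))
s=arm.state();print(s['tool_pos'],np.degrees(2*np.arctan2(s['tool_rot'][2],s['tool_rot'][1])))
```

```text
mid [0.6337 0.0883 0.005 ] len 0.0611 deg -48.4
mid [0.637  0.0852 0.005 ] len 0.0622 deg -48.7
[ 0.49676701 -0.08209881  0.12908304] -22.624789134003272
```

```bash
python3 -m jog '[[[0.0138,0.0169,0,0,0,-0.0452],[0.0138,0.0169,0,0,0,-0.0452],[0.0138,0.0169,0,0,0,-0.0452],[0.0138,0.0169,0,0,0,-0.0452],[0.0138,0.0169,0,0,0,-0.0452],[0.0138,0.0169,0,0,0,-0.0452],[0.0138,0.0169,0,0,0,-0.0452],[0.0138,0.0169,0,0,0,-0.0452],[0.0138,0.0169,0,0,0,-0.0452],[0.0138,0.0169,0,0,0,-0.0452]]]' 0.04
python3 -m jog '[[[0,0,-0.025,0,0,0],[0,0,-0.025,0,0,0],[0,0,-0.025,0,0,0],[0,0,-0.02,0,0,0],[0,0,-0.01,0,0,0],[0,0,0,0,0,0],[0,0,0,0,0,0],[0,0,0,0,0,0],[0,0,0,0,0,0],[0,0,0,0,0,0]]]' -
python3 - <<'E'
from h import *
S=grab('scene');T=grab('top');s=arm.state();print(s['tool_pos'],np.degrees(2*np.arctan2(s['tool_rot'][2],s['tool_rot'][1])))
h=hsv(T).astype(int);mk=((h[...,1]>150)&(h[...,0]<16)).astype(np.uint8)
for f in(lambda:rect(T,mk,(300,115,370,210),.032),lambda:rect(T,(h[...,2]<85).astype(np.uint8),(315,205,385,290),.04)):
    try: print(f())
    except Exception as e: print(e)
i=cv2.resize(S['pixels'][270:375,335:475],(800,600),interpolation=cv2.INTER_CUBIC);cv2.imwrite('pics/c10.png',i[...,::-1])
E
```

```text
t: 36.88
tool_pos: [0.6348, 0.0882, 0.1282]
tool_rot: [0.0, 0.911, -0.412, 0.0]
ft_force: [-0.5, -0.7, -0.3]
opening: 0.0399
grasp_force: 0.0
t: 37.72
tool_pos: [0.6343, 0.0869, 0.0251]
tool_rot: [-0.001, 0.912, -0.411, 0.001]
ft_force: [0.4, 0.2, -0.6]
opening: 0.0397
grasp_force: 0.0
[0.63396747 0.08686828 0.02469715] -48.547549540265976
{'c': (0.6323, -0.0823), 'size': (119, 66), 'deg': -21.6, 'h': array([ 7.8, 11.2, 30.4]), 'uv': array([334. , 156.1])}
{'c': (0.447, -0.1215), 'size': (123, 58), 'deg': 6.3, 'h': array([37.1, 39.5, 41.8]), 'uv': array([351.1, 242.5])}
```

View pics/c10.png

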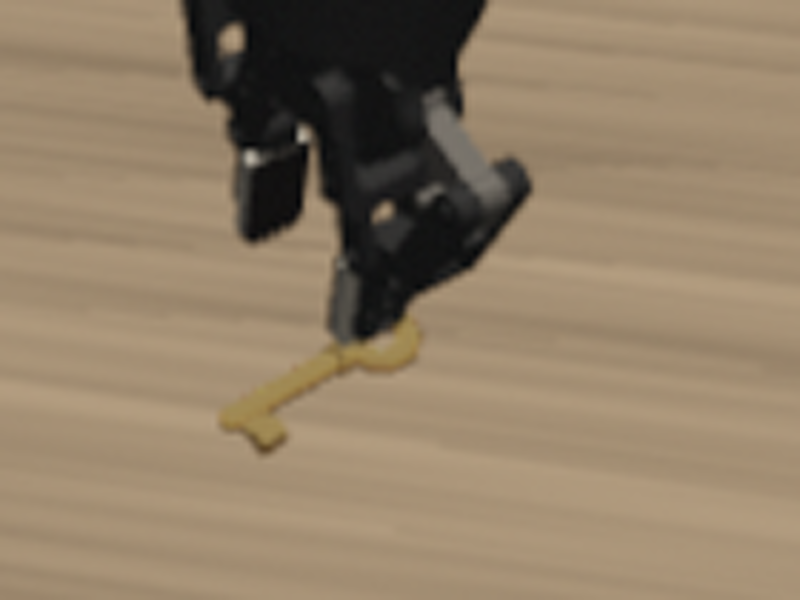

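The bowl is 3 mm off the mat centre and the phone 3.5 mm off the bank centre, both fine. The crop shows the finger tips at (265,240) and (352,340), above the key stem at about (300,385).

Run:
```python
from h import *
S=load('scene');p=arm.state()['tool_pos'][:2];th=np.radians(-48.5);w=np.array([-np.sin(th),np.cos(th)]);l=np.array([np.cos(th),np.sin(th)])
pix=lambda c:(335+c[0]/5.714,270+c[1]/5.714)
g=lambda q,z:(onz(S,*pix(q),z)[:2]-p)
for z in(.05,.055,.06):
    a,b=g((268,240),z),g((355,340),z);m=(a+b)/2;print(z,'lat',[(x@w).round(4) for x in(a,b,m)],'long',(m@l).round(4))
for q in((230,410),(335,350),(385,345)): k=g(q,.006);print('key lat,long',k@w,k@l)
```

```text
0.05 lat [np.float64(-0.0207), np.float64(0.0244), np.float64(0.0019)] long 0.0046
0.055 lat [np.float64(-0.0174), np.float64(0.0273), np.float64(0.0049)] long 0.0075
0.06 lat [np.float64(-0.0142), np.float64(0.0302), np.float64(0.008)] long 0.0103
key lat,long 0.0003868515473656327 0.030611356390242362
key lat,long -0.0011343489879296835 -0.01193346716902499
key lat,long 0.005637604566455964 -0.026854525107572295
```

```bash
python3 -m jog '[[[0,0,-0.01,0,0,0],[0,0,-0.008,0,0,0],[0,0,-0.006,0,0,0],[0,0,-0.005,0,0,0],[0,0,-0.004,0,0,0],[0,0,-0.003,0,0,0],[0,0,0,0,0,0],[0,0,0,0,0,0],[0,0,0,0,0,0],[0,0,0,0,0,0]]]' -
python3 -m jog '[[[0,0,-0.002,0,0,0],[0,0,-0.001,0,0,0],[0,0,-0.001,0,0,0],[0,0,-0.001,0,0,0],[0,0,0,0,0,0],[0,0,0,0,0,0],[0,0,0,0,0,0],[0,0,0,0,0,0],[0,0,0,0,0,0],[0,0,0,0,0,0]]]' -
```

```text
t: 38.65
tool_pos: [0.6336, 0.0869, -0.012]
tool_rot: [-0.0, 0.912, -0.411, 0.0]
ft_force: [-0.7, 0.0, 0.4]
opening: 0.04
grasp_force: 0.0
t: 39.48
tool_pos: [0.6334, 0.0869, -0.0173]
tool_rot: [-0.0, 0.912, -0.411, 0.0]
ft_force: [-0.4, -0.3, -0.1]
opening: 0.0399
grasp_force: 0.0
```

```bash
python3 -m jog '[[[0,0,-0.001,0,0,0],[0,0,-0.001,0,0,0],[0,0,-0.001,0,0,0],[0,0,0,0,0,0],[0,0,0,0,0,0],[0,0,0,0,0,0],[0,0,0,0,0,0],[0,0,0,0,0,0],[0,0,0,0,0,0],[0,0,0,0,0,0]]]' -
python3 -m jog '[[[0,0,0,0,0,0],[0,0,0,0,0,0],[0,0,0,0,0,0],[0,0,0,0,0,0],[0,0,0,0,0,0],[0,0,0,0,0,0],[0,0,0,0,0,0],[0,0,0,0,0,0],[0,0,0,0,0,0],[0,0,0,0,0,0]]]' 0
```

```text
t: 40.32
tool_pos: [0.6334, 0.0868, -0.0203]
tool_rot: [-0.0, 0.912, -0.411, 0.0]
ft_force: [0.8, -0.3, -0.1]
opening: 0.04
grasp_force: 0.0
t: 41.15
tool_pos: [0.6336, 0.0869, -0.0199]
tool_rot: [-0.0, 0.912, -0.411, 0.0]
ft_force: [-1.4, 0.4, 6.1]
opening: 0.003
grasp_force: 58.5
```

```bash
python3 -m jog '[[[0,0,0.005,0,0,0],[0,0,0.01,0,0,0],[0,0,0.015,0,0,0],[0,0,0.02,0,0,0],[0,0,0.02,0,0,0],[0,0,0.01,0,0,0],[0,0,0,0,0,0],[0,0,0,0,0,0],[0,0,0,0,0,0],[0,0,0,0,0,0]]]' -
python3 - <<'E'
from h import *
S=grab('scene');T=grab('top');print(arm.state()['tool_pos'])
h=hsv(S).astype(int);mk=((h[...,1]>100)&(h[...,0]>18)&(h[...,0]<30)&(h[...,2]>80)).astype(np.uint8)
n,l,st,c=cv2.connectedComponentsWithStats(mk[270:375,335:475]);print(st[1:][st[1:,4]>8],c[1:][st[1:,4]>8])
C=cloud(S)[270:375,335:475]
for k in range(1,n):
    if st[k,4]>8: P=C[l==k];print(np.median(P,0).round(3),P.min(0).round(3),P.max(0).round(3))
E
```

```text
t: 41.98
tool_pos: [0.6325, 0.0868, 0.0583]
tool_rot: [0.001, 0.912, -0.411, -0.001]
ft_force: [0.3, -0.4, -1.3]
opening: 0.0029
grasp_force: 57.1
[0.63267827 0.08676617 0.0584905 ]
[[66 28 12  7 49]
 [40 36 13 12 87]] [[72.04081633 31.59183673]
 [46.94252874 41.68965517]]
[0.622 0.111 0.085] [ 0.539  0.099 -0.002] [0.684 0.119 0.163]
[0.651 0.071 0.084] [ 0.564  0.057 -0.002] [0.663 0.08  0.09 ]
```

The key is lifted and level: ring at z about 0.085, bit at about 0.084. I'll carry it to the bowl and turn it in line.

```bash
python3 -m jog '[[[0.0005,-0.008,0,0,0,0.03],[0.0005,-0.015,0,0,0,0.05],[0.001,-0.02,0,0,0,0.05],[0.001,-0.022,0,0,0,0.06],[0.001,-0.024,0,0,0,0.06],[0.001,-0.024,0,0,0,0.06],[0.001,-0.022,0,0,0,0.06],[0.001,-0.018,0,0,0,0.05],[0.001,-0.012,0,0,0,0.03],[0,-0.0064,0,0,0,0.02]]]' -
python3 -m jog '[[[0,0,0,0,0,0],[0,0,-0.006,0,0,0],[0,0,-0.01,0,0,0],[0,0,-0.01,0,0,0],[0,0,-0.008,0,0,0],[0,0,-0.004,0,0,0],[0,0,-0.002,0,0,0],[0,0,0,0,0,0],[0,0,0,0,0,0],[0,0,0,0,0,0]]]' -
python3 - <<'E'
from h import *
S=grab('scene');T=grab('top');print(arm.state()['tool_pos'])
i=cv2.resize(S['pixels'][255:360,235:375],(800,600),interpolation=cv2.INTER_CUBIC);cv2.imwrite('pics/c11.png',i[...,::-1])
E
```

```text
t: 42.92
tool_pos: [0.6409, -0.0878, 0.0589]
tool_rot: [0.001, 0.982, -0.188, -0.0]
ft_force: [-0.1, 0.2, -0.9]
opening: 0.0028
grasp_force: 57.2
t: 43.75
tool_pos: [0.6418, -0.0846, 0.0201]
tool_rot: [-0.0, 0.982, -0.187, 0.0]
ft_force: [0.1, -1.1, -0.5]
opening: 0.0028
grasp_force: 57.2
[ 0.64174272 -0.08462601  0.0201757 ]
```

View pics/c11.png

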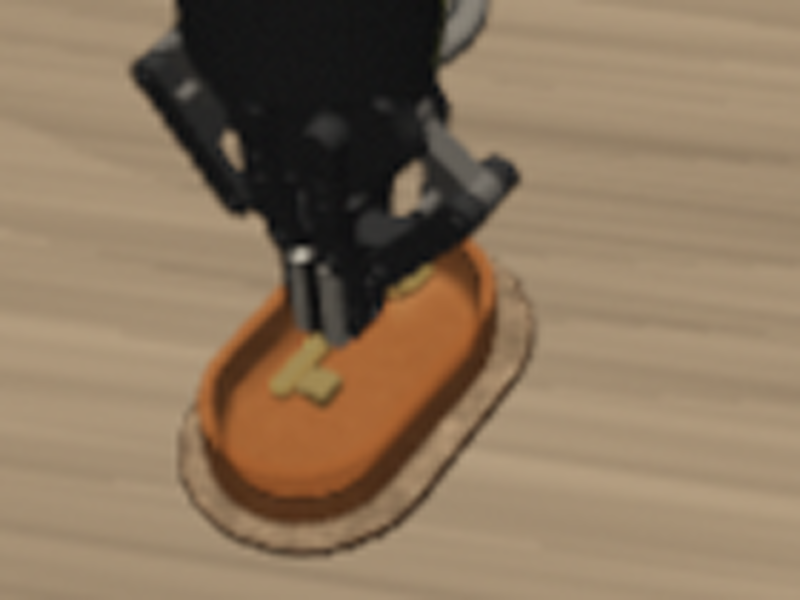

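The crop shows the bowl centred on the mat and the key above it: bit at (275,388), ring at (410,285). Its middle is over the bowl's middle after allowing for height. I'll lower it slightly, release, and retreat.

```bash
python3 -m jog '[[[0,0,-0.002,0,0,0],[0,0,-0.001,0,0,0],[0,0,0,0,0,0],[0,0,0,0,0,0],[0,0,0,0,0,0],[0,0,0,0,0,0],[0,0,0,0,0,0],[0,0,0,0,0,0],[0,0,0,0,0,0],[0,0,0,0,0,0]]]' -
python3 -m jog '[[[0,0,0,0,0,0],[0,0,0,0,0,0],[0,0,0,0,0,0],[0,0,0,0,0,0],[0,0,0,0,0,0],[0,0,0,0,0,0],[0,0,0.02,0,0,0],[0,0,0.03,0,0,0],[0,0,0.03,0,0,0],[0,0,0.03,0,0,0]]]' 0.03
python3 -m jog '[[[0,0.025,0.02,0,0,0],[0,0.03,0,0,0,0],[0,0.03,0,0,0,0],[0,0.03,0,0,0,0],[0,0.03,0,0,0,0],[0,0.02,0,0,0,0],[0,0,0,0,0,0],[0,0,0,0,0,0],[0,0,0,0,0,0],[0,0,0,0,0,0]]]' -
python3 - <<'E'
from h import *
S=grab('scene');T=grab('top');print(arm.state()['tool_pos'])
h=hsv(T).astype(int);print('phone T',rect(T,(h[...,2]<85).astype(np.uint8),(315,205,385,290),.04))
mk=((h[...,1]>150)&(h[...,0]<16)).astype(np.uint8)
try: print('bowl T',rect(T,mk,(300,115,370,210),.032))
except Exception as e: print(e)
for n,b in(('op',(130,120,192,188)),('fl',(100,195,160,280))): print(n,rect(T,(cloud(T)[...,2]>.0015).astype(np.uint8),b))
C=cloud(S);hs=hsv(S).astype(int);k=(hs[...,0]>18)&(hs[...,0]<30)&(hs[...,1]>100)&(hs[...,2]>80);k[:270]=0;k[360:]=0;k[:,:240]=0;k[:,340:]=0
print('key pts',k.sum(),np.median(C[k],0).round(3))
a=cv2.resize(S['pixels'][210:360,250:370],(400,500),interpolation=cv2.INTER_CUBIC);b=cv2.resize(T['pixels'][120:280,290:418],(400,500),interpolation=cv2.INTER_CUBIC)
cv2.imwrite('pics/c12.png',np.hstack([a,b])[...,::-1])
E
```

```text
t: 44.68
tool_pos: [0.6414, -0.0846, 0.0167]
tool_rot: [-0.0, 0.982, -0.188, 0.0]
ft_force: [-0.1, 0.1, 0.2]
opening: 0.0032
grasp_force: 57.2
t: 45.52
tool_pos: [0.6411, -0.0845, 0.1278]
tool_rot: [0.0, 0.982, -0.187, -0.0]
ft_force: [1.3, 0.7, 0.5]
opening: 0.0299
grasp_force: 0.0
t: 46.35
tool_pos: [0.6415, 0.0786, 0.1467]
tool_rot: [0.001, 0.982, -0.189, 0.0]
ft_force: [1.8, -0.9, -0.7]
opening: 0.0298
grasp_force: 0.0
[0.64154746 0.07873217 0.14670295]
phone T {'c': (0.447, -0.1214), 'size': (124, 58), 'deg': 6.3, 'h': array([37.1, 39.5, 41.9]), 'uv': array([351.2, 242.5])}
bowl T {'c': (0.6325, -0.0824), 'size': (118, 66), 'deg': -22.1, 'h': array([ 8.1, 12.7, 30.7]), 'uv': array([334. , 156.1])}
op {'c': (0.346, 0.0257), 'size': (44, 37), 'deg': 4.7, 'h': array([745.4, 766.3, 774. ]), 'uv': array([161.5, 154.5])}
fl {'c': (0.2944, 0.0371), 'size': (51, 34), 'deg': 5.5, 'h': array([756.8, 770.2, 775.2]), 'uv': array([130.5, 238. ])}
key pts 185 [ 0.632 -0.085  0.017]
```

View pics/c12.png

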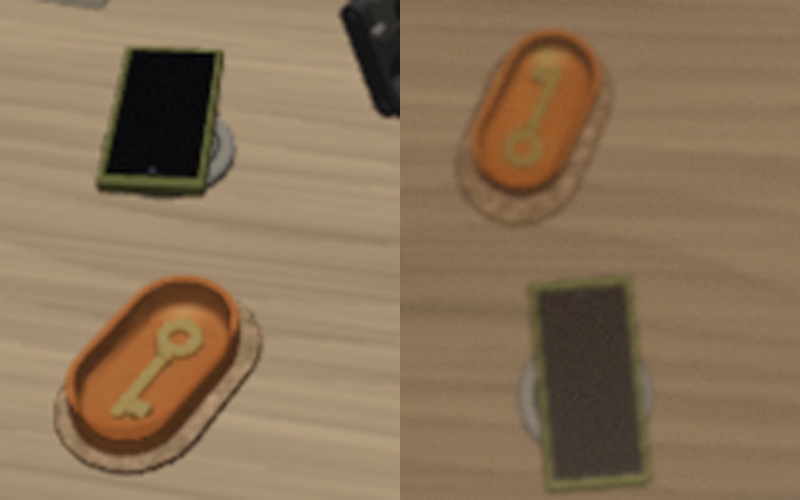

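The last picture shows the phone centred on the bank over the pad (right half, 590,380). The bowl is on the mat with the key flat on its floor: key top at z about 17 mm, against the expected 18. I'm handing the job in.

```bash
python3 -c "
from workcell import arm
print(arm.sign_off())"
```

```text
the job is handed in; nothing more can be done
None
```

I handed the job in at about 46 s, and no verdict came back: by camera the bank is about 1 mm off the pad centre, the phone 3.5 mm off the bank and the bowl 3 mm off the mat, with the key flat on the bowl's floor; the arm never went near the flashlight or bottle opener.

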